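Hang the fridge thermometer in the chilled case

TASK

Lift the white fridge thermometer out of the utensil caddy, stand it on the counter to take a fresh hold lower down, then reach in through the narrow open doorway of the glass chilled case and hang it by its wire loop on the hook under the shelf, scale facing the doorway, and let go. Keep it upright all the way, do not touch the door frame with anything, and leave the caddy, shaker, dishes and bowls where they are.

Things in the scene. Friction and masses are not known exactly. Their poses are not given: they have to be found in the camera images.
- thermometer: white fridge thermometer, 63-126 g, 151 mm tall: foot 40 (x) x 50 (y) x 8 mm, flat upright body 12 (x) x 34 (y) mm from height 8 to 127 mm, wire loop on top. Stands by itself. Origin: centre of the foot's underside; z up, printed scale on the -x face. Starts in one compartment of the caddy, on its floor, top 34 mm above the rim. On the counter it can be held by its 34 mm width, 40 to 65 mm up.
- loop (a point): centre of the thermometer's rigid steel wire loop, 137 mm above the underside of the foot. The loop stands in the thermometer's y-z plane: wire 4 mm thick, clear opening 16 mm wide, 20 mm high; the top's inner edge is 10 mm above this point.
- case: glass chilled case, fixed, 300 (x) x 420 (y) x 390 mm high. Origin: centre of its underside; the doorway is on its -x side, +x points in. Glass top, sides and far face; 90 mm plinth whose top is the inner deck; wire shelf 297 to 303 mm above the counter, its front rail 66 mm behind the doorway's outer plane. A hand cannot come down on the hook from above: it must slope in through the doorway, low.
- frame: the case's doorway, not to be touched: aluminium sill, jamb, top rail, and the stile and glass of the sliding door left pushed aside. Clear opening 160 mm wide (y), 250 mm high, members 14 mm deep. Origin: middle of the opening's lower edge in the outer plane, 100 mm above the counter; axes as the case. The top rail's underside is 350 mm above the counter.
- hook (a point): hook of 5 mm wire on the shelf's front rail, mid-opening. Point on the wire's centre line, 285 mm above the counter, 54 mm behind the doorway's outer plane; axes as the case. Level for 12 mm either way along x: then at -x the tip slopes up, 9 mm farther out and 8 mm up; at +x the wire rises to the rail. The loop goes over the tip towards +x, then down; hung, its centre is 7 mm below this point.
- caddy: stainless utensil caddy, loose, 0.8 kg: open box 110 (x) x 200 (y) x 120 mm high, walls 3 mm, floor 3 mm, divided across the middle into two compartments side by side in y (each 104 x 95 mm inside). Origin: centre of its underside.
- shaker: steel spice shaker, 46 mm across, 128 mm tall, standing in the caddy's other compartment. Origin: centre of its underside. Bystander.
- dish_a: black side-dish cup with white lid, 76 mm across, 43 mm tall, on the case's deck behind the doorway. Origin: centre of its underside. Bystander.
- dish_b: like dish_a, farther to the left (+y) on the deck. Bystander.
- bowls: stack of black bowls upside down on the counter, 136 mm across, 99 mm tall. Origin: centre of its underside. Bystander.
Not all that is in view belongs to the job. What is shaped like the thermometer but orange is not meant. Leave any orange look-alike of the caddy alone.

How it is judged:
On the way:
1. the thermometer stands on the counter outside the caddy, let go (height (world z) of thermometer below 0.0018 m and angle between thermometer's own z axis and vertical below 0.08 rad and horizontal distance between thermometer and caddy above 0.07 m and contact force between thermometer and the fingers below 0.05 N and linear speed of thermometer below 0.03 m/s), for 0.2 s.
At the end, for the whole second after the job is handed in: Thermometer hangs by its loop on the hook: loop centre -16/+14 mm along it, 8 mm across, 3-12 mm below the hook point; scale towards the doorway; within 0.2 rad of upright, below 0.05 m/s; caddy, shaker, dishes, bowls each within 30 mm of their start (x of loop in the frame of hook between -0.016 and 0.014 m and y of loop in the frame of hook between -0.008 and 0.008 m and z of loop in the frame of hook between -0.012 and -0.003 m and x of frame in the frame of thermometer below -0.03 m and angle between thermometer's own z axis and vertical below 0.2 rad and linear speed of thermometer below 0.05 m/s and distance of each of caddy, shaker, dish_a, dish_b, bowls from where it was at the start of the episode below 0.03 m); the robot touches nothing.
It fails at once if the door frame is touched (more than 1 N) (contact force between frame and anything else above 1 N).
It fails at once if the thermometer is tipped more than 0.6 rad from upright (angle between thermometer's own z axis and vertical above 0.6 rad).
It fails at once if the caddy, shaker, a dish or the bowls are shifted more than 30 mm or tipped over (distance of any of caddy, shaker, dish_a, dish_b, bowls from where it was at the start of the episode above 0.03 m or angle between any of caddy, shaker, dish_a, dish_b, bowls's own z axis and vertical above 0.4 rad).
It also fails if it takes over 59 s, if anything falls off the work surface, if the arm or the gripper's body presses on something with over 40 N, if the wrist force passes 120 N, or if a joint passes its speed limit or range.

ROBOT

A 7-joint arm with a two-finger parallel gripper is mounted at the origin on the work surface. World frame = base frame: x ahead of the robot, y to its left, z up, the work surface at z = 0. Lengths are in m, angles in rad, forces in N, time in s.
With the tool pointing down it reaches from about 0.4 to 0.85 m from the base axis. Payload 10.4 kg.
Tool frame: the origin (TCP) lies at the very end of the fingers, on their centre line; the grasp point (between the pads) lies 19 mm behind it; y points along the fingers, z is the direction in which the jaws open and shut, and the axes are right-handed (so a half turn about y gives the same grasp; the last joint's range is limited). The gripper opens to 85 mm and grips with 20 to 120 N. Pads are 22 mm wide; open, the fingers measure 114 mm over their backs; the gripper's body (76 mm by 85 mm) begins 54 mm behind the grasp point. The pads swing forward as they close: fully open they stand 13 mm farther back than shut.
Start: joints at [-1.361, 0.332, -0.065, 1.46, 0.022, 1.35, -0.088], TCP at [0.144, 0.608, 0.198] pointing down, gripper open.
Joint ranges: [-2.6, 2.6], [-0.5, 2.12], [-1.47, 1.34], [0.16, 2.42], [-1.27, 4.41], [0.06, 2.06], [-2.6, 2.6]. Speed limits (rad/s): [2.22, 2.22, 2.79, 2.79, 3.14, 3.14, 3.14].

INTERFACE

Orientations are given as a unit quaternion [x, y, z, w].
In Python, from workcell import manip gives the robot as it stands.
- The arm moves only by the tool arm_command, never from a script. Its argument "commands" is a list that holds one entry, the list of rows, each a list of 6 numbers: the shift along the world's x, y, z in cm, then the turn, a rotation vector about the world's x, y, z in degrees. A call has 1 to 20 rows; each row is the pose to reach, as a shift and turn from the pose commanded when the call began; what a row does not reach only later rows make up. A row lasts 1/10 s, in which the tool goes at most 50 mm and 8.59 degrees, less where a joint would pass 70% of its speed; a pose out of reach is approached as far as the arm can. A call with a gripper value outside its range is refused whole. "claw" is the finger opening in cm, from 0 to 8.54, set as the call begins (left out, the last holds). The fingers move at their own pace and stop on an object; "newtons" is the grip in N (left out, the last holds). Time passes only in rows, so rows that repeat a pose let the fingers close. It gives the time, the measured TCP pose, the force and the opening at its end, in the units of the state.
- manip.get_obs(): the state, without advancing time (a new reading comes with each control period).
- manip.camera(name): name is "scene" or "top" or "wrist"; returns a dict with "pixels" (420x560x3 uint8, blue, green, red), "depth" (420x560 float32, m along the optical axis (not along the pixel's ray), 0 where there is no reading), "K" (3x3 intrinsics, pixels), "rvec" (rotation vector, rad) and "tvec" (3), from world to camera coordinates, as OpenCV has them. Camera axes: x right, y down, z forward; pixel columns grow to the right and rows downward; lengths in m; the calibration is good to about 2 mm. The wrist camera is an equidistant fisheye: a pixel r from the principal point sees the ray r / f radians off the axis. A picture is of the moment at which its call begins.
- manip.hand_in(): hands the job in, once; it reports no verdict.
Trained networks look in the newest picture that a camera, given by its name, has taken for a name from the list of things; names that differ only in an ending like _2 or _b are one class to them, and where a whole thing is asked for, a point or a joint stands for the part that bears it (a point fixed in the world has none). Each returns a list of dicts, best first, with "p" (0 to 1); they miss things now and then, are a little off and sometimes report something else, mostly with a low value. They report only what shows in the picture. A call takes as long as a camera call. They do not tell look-alikes from the thing itself.
- manip.masks_of(camera, thing): "mask" (420x560 bool, what is visible of it) and "bbox" ([left, top, right, bottom] in pixels, round what is visible of it).
The state is a dict: "clock": time; "joint_pos": joint angles; "joint_velocities": joint speeds; "tau": joint torques, N m; "position": TCP position; "ee_rot": TCP orientation; "ft_force": force on the tool from outside, world axes, zero at the start; "torque": the same for the moment, N m; "grip_width": opening from 0.0 (shut) to 1.0 (fully open).
Only numpy, scipy, OpenCV 4.12 (cv2) and the standard library are available. Lean on these libraries where they do the work, as an engineer would, in place of code of your own. Each camera call takes 0.05 s, during which the arm holds its last target.

## Working session

There is one attempt and no reset: what is moved stays moved. The work goes in short steps, Python scripts to look and compute and a tool call to move; the robot and the scene stay as the last step left them, time stands still between calls to the robot, and variables do not carry over. Pictures are saved under pics/ and viewed, and the job is handed in when it is done.

Besides the shell and the picture viewer there is one more tool, called after "Request:" as name([rows], argument=value, ...), one row to a line, values as JSON. arm_command: Moves the arm, as the interface text tells. Its arguments: {"type":"object","properties":{"commands":{"type":"array"},"claw":{"type":"number"},"newtons":{"type":"number"}},"required":["commands"]}

```bash
ls; mkdir -p pics; python3 - <<'E'
from workcell import manip
import cv2,pickle
o=manip.get_obs();print({k:o[k] for k in('clock','position','ee_rot','grip_width','joint_pos')})
d={}
for n in('scene','top','wrist'):
    c=manip.camera(n);d[n]=c;cv2.imwrite(f'pics/{n}0.png',c['pixels']);print(n,c['K'],c['rvec'],c['tvec'])
pickle.dump(d,open('d0.pkl','wb'))
E
```

```text
pics
{'clock': 0.0, 'position': array([0.14410874, 0.60772619, 0.19710153]), 'ee_rot': array([ 0.70282245, -0.08214268,  0.0820859 , -0.70182269]), 'grip_width': 0.9950473440885478, 'joint_pos': array([-1.36060036,  0.33287519, -0.06468946,  1.46096713,  0.02161626,
        1.34986245, -0.08849873])}
scene [[379.79593993   0.         276.27682451]
 [  0.         379.79593993 212.8203805 ]
 [  0.           0.           1.        ]] [ 1.85392606 -1.99112234  0.53521489] [0.00751955 0.59062125 0.8878751 ]
top [[470.57985067   0.         273.13344618]
 [  0.         470.57985067 198.51281192]
 [  0.           0.           1.        ]] [ 2.04501365 -2.18244634  0.22662986] [-0.03381019  0.59228036  1.49816095]
wrist [[325.1922621    0.         281.42132924]
 [  0.         325.1922621  210.22424482]
 [  0.           0.           1.        ]] [-2.29435061 -1.81422725 -0.23753264] [-0.62435017 -0.03298994  0.37824484]
```

View pics/scene0.png

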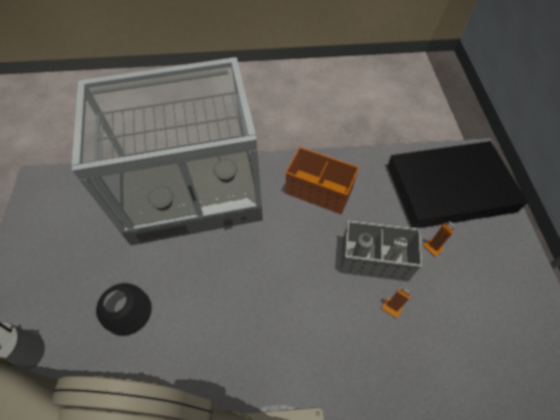

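View pics/top0.png

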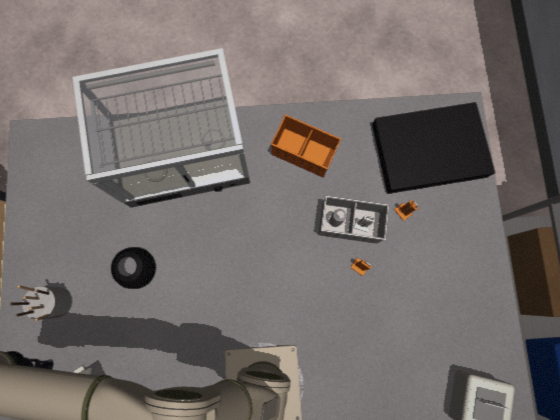

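View pics/wrist0.png

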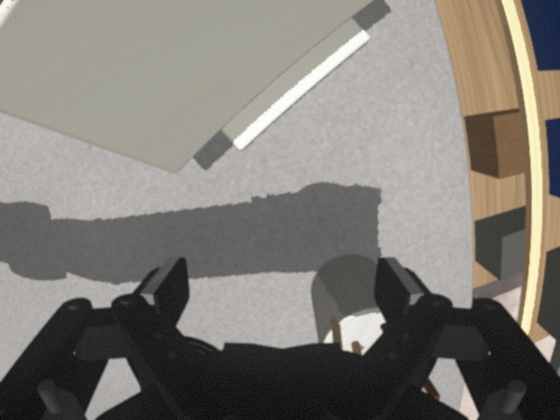

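The scene picture shows the white thermometer in the right compartment of the steel caddy at about (398,247), with the shaker at (365,243). The doorway runs from about x=205 to 260 and the bowls are at (124,309). Next I'll measure.

```bash
cat > h.py <<'E'
import numpy as np,cv2,pickle
from scipy.spatial.transform import Rotation as R
def ext(c): return R.from_rotvec(np.ravel(c['rvec'])).as_matrix(),np.ravel(c['tvec'])
def cloud(c):
    K=c['K'];Rm,t=ext(c);d=c['depth'];v,u=np.mgrid[:420,:560]
    P=np.stack([(u-K[0,2])/K[0,0]*d,(v-K[1,2])/K[1,1]*d,d],-1)
    W=(P-t)@Rm; W[d==0]=np.nan
    return W
def proj(c,X):
    Rm,t=ext(c);P=np.atleast_2d(X)@Rm.T+t;K=c['K']
    return np.c_[P[:,0]/P[:,2]*K[0,0]+K[0,2],P[:,1]/P[:,2]*K[1,1]+K[1,2]]
E
python3 - <<'E'
from h import *
from workcell import manip
d=pickle.load(open('d0.pkl','rb'))
for n in('scene','top'):
    manip.camera(n)
    W=cloud(d[n])
    for th in('thermometer','caddy','case','frame','shaker','dish','bowls','hook','loop','dish_a'):
        try: ms=manip.masks_of(n,th)
        except Exception as e: print(th,e);continue
        for m in ms[:4]:
            P=W[m['mask']];P=P[~np.isnan(P[:,0])]
            if len(P)==0: print(n,th,m['bbox'],'nodepth');continue
            print(n,th,round(m['p'],2),[int(x) for x in m['bbox']],m['mask'].sum(),P.min(0).round(3),np.median(P,0).round(3),P.max(0).round(3))
    I=d[n]['pixels'];
for n,(a,b,l,r) in {'scene':(210,330,330,470),'top':(180,290,300,430)}.items():
    cv2.imwrite(f'pics/{n}z.png',cv2.resize(d[n]['pixels'][a:b,l:r],None,fx=5,fy=5,interpolation=cv2.INTER_CUBIC))
for n,(a,b,l,r) in {'scene':(50,250,70,280),'top':(40,215,60,260)}.items():
    cv2.imwrite(f'pics/{n}c.png',cv2.resize(d[n]['pixels'][a:b,l:r],None,fx=3,fy=3,interpolation=cv2.INTER_CUBIC))
E
```

```text
scene thermometer 0.68 [419, 222, 452, 255] 490 [ 0.498 -0.592 -0.003] [ 0.523 -0.506  0.054] [ 0.604 -0.482  0.145]
scene thermometer 0.64 [383, 290, 410, 317] 450 [ 0.324 -0.401 -0.002] [ 0.347 -0.339  0.049] [ 0.399 -0.315  0.152]
scene thermometer 0.57 [383, 239, 407, 262] 309 [ 0.478 -0.411  0.002] [ 0.488 -0.362  0.082] [ 0.538 -0.349  0.148]
scene thermometer 0.16 [352, 235, 372, 259] 286 [ 0.486 -0.308 -0.   ] [ 0.496 -0.266  0.097] [ 0.561 -0.254  0.133]
scene caddy 0.7 [287, 147, 358, 214] 3279 [ 0.662 -0.301 -0.005] [ 0.769 -0.188  0.066] [ 0.883 -0.073  0.126]
scene caddy 0.62 [342, 220, 420, 282] 3519 [ 0.424 -0.488 -0.005] [ 0.5   -0.327  0.071] [ 0.636 -0.214  0.133]
scene case 0.94 [73, 60, 261, 244] 28034 [ 0.598  0.005 -0.757] [0.687 0.232 0.388] [2.431 1.24  0.394]
scene case 0.36 [73, 137, 261, 227] 9260 [ 0.598  0.005 -0.003] [0.626 0.272 0.287] [0.914 0.665 0.393]
scene frame 0.64 [73, 141, 262, 228] 8924 [ 0.598  0.005 -0.755] [0.626 0.275 0.288] [1.621 0.421 0.393]
scene shaker 0.52 [350, 235, 374, 258] 284 [ 0.486 -0.322 -0.   ] [ 0.496 -0.266  0.097] [ 0.548
[... 1570 characters left out ...]
8 -0.318 -0.001] [ 0.502 -0.271  0.109] [ 0.542 -0.255  0.137]
top bowls 0.81 [112, 246, 159, 289] 1275 [ 0.328  0.331 -0.01 ] [0.388 0.378 0.076] [0.46  0.484 0.102]
top hook 0.78 [73, 49, 249, 205] 21122 [ 0.601  0.003 -0.758] [0.73  0.229 0.389] [1.597 0.924 0.399]
top hook 0.4 [316, 198, 388, 241] 2233 [ 0.425 -0.447 -0.009] [ 0.509 -0.329  0.038] [ 0.597 -0.217  0.13 ]
top loop 0.72 [399, 203, 418, 219] 256 [ 0.502 -0.558 -0.005] [ 0.524 -0.508  0.049] [ 0.559 -0.488  0.158]
top loop 0.67 [356, 216, 376, 232] 226 [ 0.468 -0.403 -0.003] [ 0.487 -0.363  0.036] [ 0.517 -0.342  0.161]
top loop 0.58 [350, 256, 369, 276] 184 [ 0.326 -0.365  0.001] [ 0.349 -0.34   0.035] [ 0.376 -0.319  0.156]
```

View pics/scenez.png

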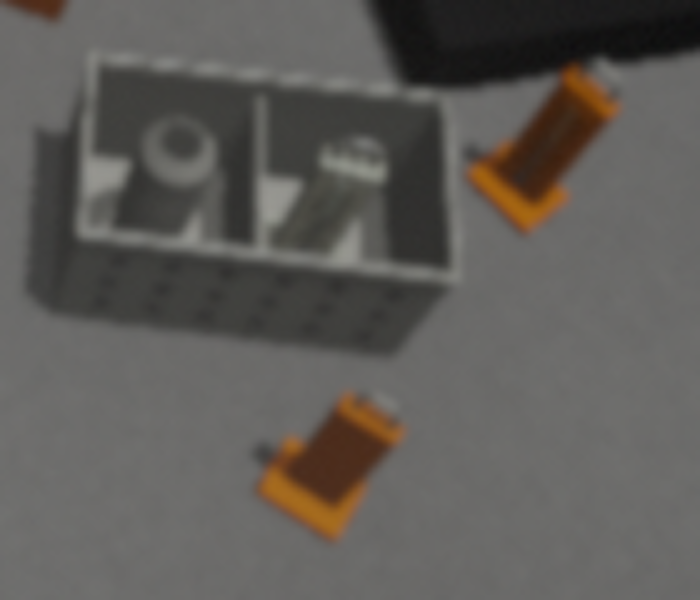

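View pics/topz.png

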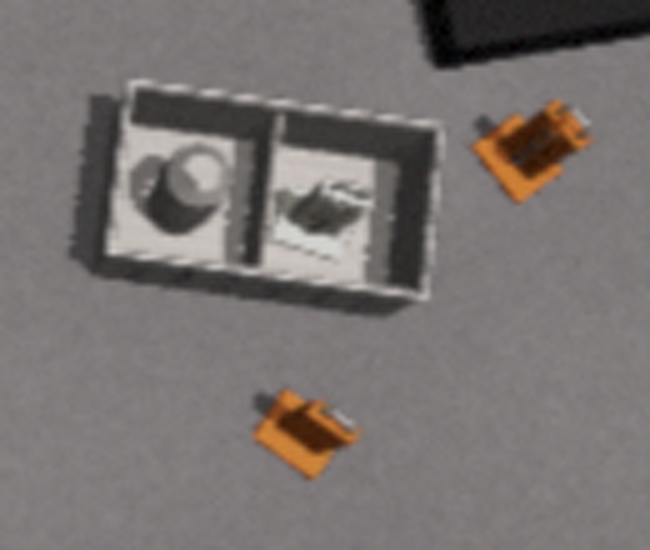

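View pics/scenec.png

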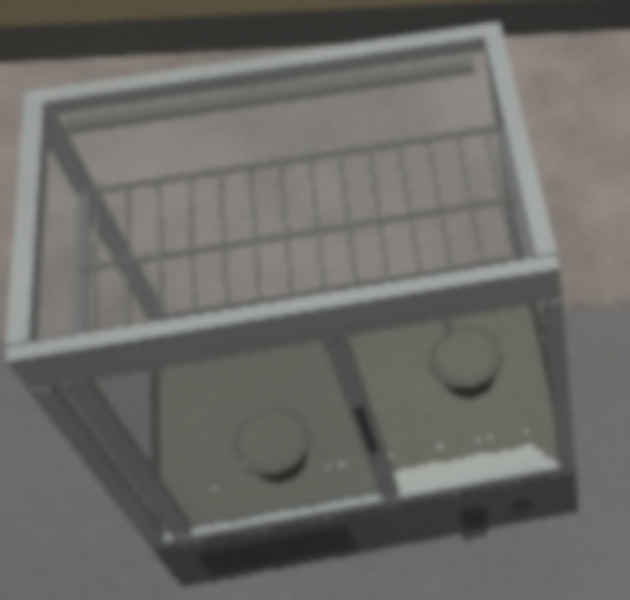

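View pics/topc.png

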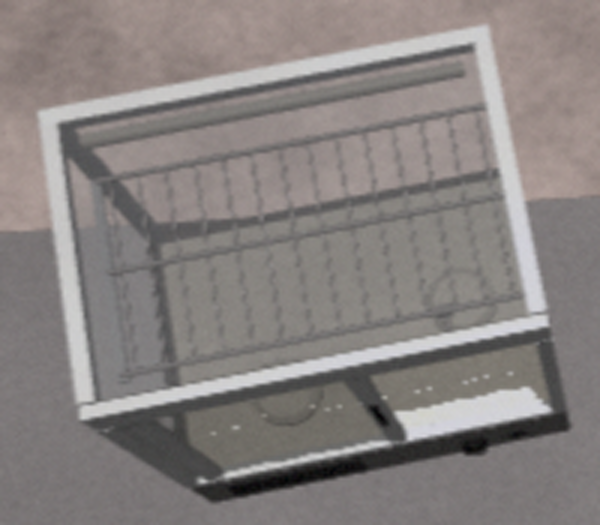

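```bash
python3 - <<'E'
from h import *
d=pickle.load(open('d0.pkl','rb'))
for n in('scene','top'):
    W=cloud(d[n]);
    def rect(lo,hi,x,y):
        m=(W[...,2]>lo)&(W[...,2]<hi)&(W[...,0]>x[0])&(W[...,0]<x[1])&(W[...,1]>y[0])&(W[...,1]<y[1])
        m=cv2.morphologyEx(m.astype(np.uint8),cv2.MORPH_OPEN,np.ones((2,2)))>0
        P=W[m];r=cv2.minAreaRect(P[:,:2].astype(np.float32)*1000);return len(P),r,cv2.boxPoints(r).round(0).tolist(),P[:,2].mean().round(4)
    print(n,'case',rect(.375,.40,(.5,1.1),(-.1,.6)))
    print(n,'caddy',rect(.112,.127,(.4,.63),(-.46,-.19)))
    print(n,'bowl',rect(.085,.105,(.3,.5),(.3,.5)))
    print(n,'shaker',rect(.122,.134,(.45,.58),(-.34,-.24)))
    print(n,'therm',rect(.127,.165,(.45,.56),(-.42,-.33)))
E
```

```text
scene case (15592, ((1512.207763671875, 285.32867431640625), (1802.2491455078125, 437.373779296875), 4.077611446380615), [[598.0, 439.0], [629.0, 3.0], [2427.0, 131.0], [2396.0, 568.0]], np.float64(nan))
scene caddy (628, ((525.6468505859375, -353.2969665527344), (247.37384033203125, 182.9998321533203), 79.40424346923828), [[413.0, -458.0], [593.0, -492.0], [638.0, -249.0], [458.0, -215.0]], np.float64(0.1059))
scene bowl (569, ((411.9048156738281, 415.26416015625), (126.46752166748047, 82.16838073730469), 45.21232604980469), [[338.0, 399.0], [397.0, 341.0], [486.0, 431.0], [427.0, 489.0]], np.float64(nan))
scene shaker (76, ((528.7688598632812, -291.10577392578125), (35.82686996459961, 84.07316589355469), 55.868648529052734), [[484.0, -282.0], [554.0, -330.0], [574.0, -300.0], [504.0, -253.0]], np.float64(nan))
scene therm (52, ((507.5230407714844, -394.5457458496094), (25.356735229492188, 84.84453582763672), 35.91877746582031), [[472.0, -368.0], [522.0, -436.0], [543.0, -421.0], [493.0, -353.0]], np.float64(0.1154))
top case (16403, ((nan, nan), (nan, 0.0), nan), [[nan, nan], [nan, nan], [nan, nan], [nan, nan]], np.float64(nan))
top caddy (320, ((508.26873779296875, -345.6312255859375), (230.206298828125, 140.99380493164062), 78.346435546875), [[416.0, -444.0], [554.0, -473.0], [601.0, -247.0], [462.0, -219.0]], np.float64(0.0968))
top bowl (356, ((397.3483581542969, 402.31768798828125), (105.94730377197266, 91.62631225585938), 43.794151306152344), [[327.0, 399.0], [391.0, 333.0], [467.0, 406.0], [404.0, 472.0]], np.float64(0.0827))
top shaker (53, ((521.2882690429688, -296.91900634765625), (35.65274429321289, 78.67890930175781), 38.112640380859375), [[483.0, -277.0], [532.0, -339.0], [560.0, -317.0], [511.0, -255.0]], np.float64(nan))
top therm (34, ((491.3118896484375, -412.1965026855469), (0.0, 34.36149597167969), 0.0), [[491.0, -395.0], [491.0, -429.0], [491.0, -429.0], [491.0, -395.0]], np.float64(nan))
```

```bash
cat > fit0.py <<'E'
from h import *
from scipy.optimize import least_squares
d=pickle.load(open('d0.pkl','rb'))
def px(a,s,o): return (np.array(a,float)+.5)/s-.5+np.array(o)
def fit(L,Wd,z,obs,x0):
    # corner order: far-left(+x,+y), far-right(+x,-y), near-left, near-right
    C=np.array([[L/2,Wd/2],[L/2,-Wd/2],[-L/2,Wd/2],[-L/2,-Wd/2]])
    def pts(p):
        c,s=np.cos(p[2]),np.sin(p[2]);return np.c_[C@np.array([[c,s],[-s,c]])+p[:2],np.full(4,z)]
    f=lambda p:np.concatenate([(proj(d[n],pts(p))-o).ravel() for n,o in obs])
    r=least_squares(f,x0);print(r.x.round(4),np.degrees(r.x[2]).round(2),r.fun.round(1));return r.x
if __name__=='__main__':
    for sel in ([0],[1],[0,1]):
        o=[('scene',px([(92,52),(450,92),(78,238),(460,282)],5,(330,210))),('top',px([(128,80),(443,122),(106,254),(428,300)],5,(300,180)))]
        fit(.11,.2,.12,[o[i] for i in sel],[.5,-.33,-.1])
        o=[('scene',px([(25,93),(500,23),(8,360),(557,262)],3,(70,50))),('top',px([(40,113),(488,27),(80,418),(549,325)],3,(60,40)))]
        fit(.3,.42,.39,[o[i] for i in sel],[.8,.2,.1])
E
python3 fit0.py
```

```text
[ 0.498  -0.3235 -0.2058] -11.79 [-0.3  1.  -0.3  1.1  0.8 -1.1 -0.1 -0.7]
[0.7792 0.234  0.1477] 8.46 [-0.2 -0.6 -0.4 -0.9 -0.8  0.   1.4  0.7]
[ 0.4993 -0.3251 -0.2046] -11.72 [ 0.2  0.5 -0.3  0.7  0.5 -0.4 -0.4 -0.8]
[0.7795 0.2318 0.1413] 8.1 [-0.5 -0.9  0.2 -0.8 -0.2  0.9  0.5  0.6]
[ 0.4987 -0.3243 -0.2052] -11.76 [-0.1  0.8 -0.1  0.9  1.  -1.3  0.1 -1.  -0.   0.7 -0.5  0.9  0.3 -0.2
 -0.7 -0.5]
[0.7793 0.233  0.1443] 8.27 [ 0.3 -0.8  0.2 -0.8 -0.6 -0.2  1.6  0.9 -1.1 -0.6 -0.4 -0.9 -0.5  1.2
  0.2  0.4]
```

```bash
python3 - <<'E'
from h import *
from workcell import manip
d=pickle.load(open('d0.pkl','rb'));o=manip.get_obs()
Rt=R.from_quat(o['ee_rot']).as_matrix();print(Rt.round(3))
Rc,t=ext(d['wrist']);C=-Rc.T@t
print('cam pos',C.round(3),'axes(cols x,y,z)',Rc.T.round(3).tolist())
print('in tool', (Rt.T@(C-o['position'])).round(4), (Rt.T@Rc.T).round(3).tolist())
E
```

```text
[[ 0.973 -0.     0.231]
 [-0.231  0.     0.973]
 [-0.    -1.     0.   ]]
cam pos [0.08  0.623 0.373] axes(cols x,y,z) [[0.231, 0.94, 0.252], [0.973, -0.222, -0.062], [-0.002, 0.26, -0.966]]
in tool [-0.0663 -0.1747  0.    ] [[0.0, 0.966, 0.26], [0.002, -0.26, 0.966], [1.0, 0.0, -0.002]]
```

```bash
cat >> h.py <<'E'
def toolR(yaw,a):
    "yaw deg, a = deg of approach below horizontal (90=down). tool x up-ish/forward"
    y=np.radians(yaw);a=np.radians(a)
    f=np.array([np.cos(y),np.sin(y),0]);l=np.array([-np.sin(y),np.cos(y),0]);z=np.array([0,0,1.])
    ty=f*np.cos(a)-z*np.sin(a);tz=l;tx=np.cross(ty,tz)
    return np.c_[tx,ty,tz]
def delta(o,pos,Rm,base=None):
    p0,R0=(o['position'],R.from_quat(o['ee_rot']).as_matrix()) if base is None else base
    return ((np.array(pos)-p0)*100).round(2),np.degrees(R.from_matrix(Rm@R0.T).as_rotvec()).round(2)
E
python3 - <<'E'
from h import *
from workcell import manip
o=manip.get_obs()
print(delta(o,[.42,.07,.35],toolR(8.3,60)))
print(delta(o,[.42,.07,.35],toolR(8.3,90)))
E
```

```text
(array([ 27.58, -53.82,  15.21]), array([ -1.33, -30.15,  21.14]))
(array([ 27.58, -53.82,  15.21]), array([-0.  , -0.  , 21.64]))
```

Request:
arm_command([
  [[1, -1, 4, 0, 0, 0], [4, -4, 8, 0, 0, 2], [8, -7, 11, 0, 0, 4], [11, -11, 13, 0, 0, 6], [15, -15, 15, 0, 0, 8], [18, -19, 15, 0, 0, 10], [20, -23, 15, 0, -3, 12], [22, -27, 15, 0, -6, 14], [24, -32, 15, 0, -10, 16], [26, -36, 15, 0, -15, 18], [27, -41, 15, 0, -20, 20], [27, -46, 15, -1, -25, 21], [27, -50, 15, -1, -30, 21], [27, -54, 15, -1.3, -30, 21], [27, -54, 15, -1.3, -30, 21], [27, -54, 15, -1.3, -30, 21]],
])

```text
clock: 2.85
position: [0.4199, 0.136, 0.3416]
ee_rot: [-0.671, -0.216, -0.11, 0.7]
ft_force: [-0.5, 0.1, -0.1]
grip_width: 1.0
```

```bash
python3 - <<'E'
from workcell import manip
import cv2,pickle
o=manip.get_obs();print({k:o[k] for k in('clock','position','ee_rot','ft_force','joint_pos')})
c=manip.camera('wrist');cv2.imwrite('pics/w1.png',c['pixels']);pickle.dump((c,o),open('w1.pkl','wb'))
E
```

```text
{'clock': 2.85, 'position': array([0.41987834, 0.13599004, 0.34163439]), 'ee_rot': array([-0.67146519, -0.2157068 , -0.11035113,  0.70030543]), 'ft_force': array([-0.47404884,  0.13894497, -0.1446382 ]), 'joint_pos': array([-0.28646084, -0.49742721, -0.17631209,  2.01383978,  0.0520911 ,
        1.17055982,  1.25382816])}
```

View pics/w1.png

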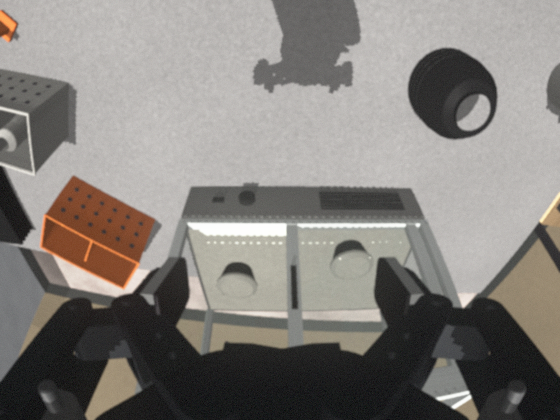

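```bash
cat >> h.py <<'E'
def fdirs(c,uv=None):
    K=c['K']
    if uv is None:
        v,u=np.mgrid[:420,:560]
    else:
        uv=np.asarray(uv,float);u,v=uv[...,0],uv[...,1]
    x=(u-K[0,2])/K[0,0];y=(v-K[1,2])/K[1,1];th=np.hypot(x,y)+1e-12
    return np.stack([x/th*np.tan(th),y/th*np.tan(th),np.ones_like(th)],-1)
def fcloud(c):
    Rm,t=ext(c);W=(fdirs(c)*c['depth'][...,None]-t)@Rm;W[c['depth']==0]=np.nan;return W
def fproj(c,X):
    Rm,t=ext(c);P=np.atleast_2d(X)@Rm.T+t;r=np.hypot(P[:,0],P[:,1]);th=np.arctan2(r,P[:,2])
    return np.c_[c['K'][0,2]+c['K'][0,0]*th*P[:,0]/r,c['K'][1,2]+c['K'][1,1]*th*P[:,1]/r]
def fplane(c,uv,z):
    Rm,t=ext(c);D=fdirs(c,np.atleast_2d(uv))@Rm;C=-Rm.T@t
    return C+D*((z-C[2])/D[:,2])[:,None]
E
python3 - <<'E'
from h import *
c,o=pickle.load(open('w1.pkl','rb'))
W=fcloud(c)
y=np.radians(8.27);cx,cy=.7793,.2330
L=np.stack([(W[...,0]-cx)*np.cos(y)+(W[...,1]-cy)*np.sin(y)+.15,-(W[...,0]-cx)*np.sin(y)+(W[...,1]-cy)*np.cos(y),W[...,2]],-1)
for v in (200,216,222,228,235,250,265,280,310):
    print(v,[tuple((L[v,u]*1000).round(0).tolist()) for u in range(170,310,10)])
I=c['pixels'][170:340,150:460];cv2.imwrite('pics/w1z.png',cv2.resize(I,None,fx=2.5,fy=2.5,interpolation=cv2.INTER_CUBIC))
E
```

```text
200 [(37.0, -258.0, -2.0), (35.0, -236.0, 1.0), (0.0, -201.0, 42.0), (-1.0, -182.0, 44.0), (-1.0, -164.0, 43.0), (-3.0, -146.0, 46.0), (0.0, -129.0, 42.0), (-9.0, -110.0, 53.0), (-9.0, -93.0, 53.0), (-0.0, -77.0, 42.0), (0.0, -60.0, 42.0), (0.0, -43.0, 41.0), (0.0, -26.0, 42.0), (1.0, -8.0, 41.0)]
216 [(79.0, -267.0, -1.0), (78.0, -245.0, -0.0), (1.0, -192.0, 83.0), (0.0, -175.0, 83.0), (1.0, -158.0, 82.0), (1.0, -141.0, 82.0), (0.0, -124.0, 83.0), (0.0, -108.0, 83.0), (0.0, -92.0, 82.0), (1.0, -75.0, 82.0), (1.0, -59.0, 82.0), (-0.0, -43.0, 83.0), (0.0, -27.0, 82.0), (0.0, -10.0, 82.0)]
222 [(96.0, -271.0, -1.0), (-0.0, -206.0, 99.0), (-1.0, -188.0, 99.0), (-1.0, -172.0, 99.0), (-1.0, -155.0, 98.0), (0.0, -139.0, 97.0), (0.0, -123.0, 97.0), (1.0, -107.0, 96.0), (-1.0, -90.0, 98.0), (-0.0, -75.0, 97.0), (0.0, -59.0, 96.0), (1.0, -43.0, 96.0), (0.0, -27.0, 96.0), (1.0, -11.0, 95.0)]
228 [(112.0, -275.0, 0.0), (-1.0, -203.0, 113.0), (12.0, -191.0, 100.0), (12.0, -174.0, 99.0), (12.0, -157.0, 99.0), (12.0, -140.0, 99.0), (10.0, -123.0, 100.0), (10.0, -107.0, 101.0), (10.0, -91.0, 100.0)
[... 992 characters left out ...]
89.0), (1.0, -29.0, 182.0), (6.0, -14.0, 179.0)]
280 [(-259.0, -87.0, 399.0), (-249.0, -87.0, 391.0), (108.0, -203.0, 135.0), (178.0, -206.0, 84.0), (171.0, -183.0, 89.0), (113.0, -149.0, 130.0), (169.0, -141.0, 89.0), (167.0, -121.0, 89.0), (110.0, -95.0, 130.0), (164.0, -81.0, 91.0), (165.0, -61.0, 90.0), (164.0, -42.0, 90.0), (1.0, -29.0, 209.0), (1.0, -16.0, 209.0)]
310 [(-253.0, -87.0, 408.0), (-241.0, -87.0, 401.0), (140.0, -203.0, 180.0), (215.0, -205.0, 135.0), (283.0, -200.0, 94.0), (1722.0, -472.0, -752.0), (295.0, -156.0, 85.0), (292.0, -133.0, 86.0), (292.0, -110.0, 85.0), (294.0, -87.0, 83.0), (292.0, -64.0, 84.0), (293.0, -41.0, 84.0), (-1.0, -31.0, 257.0), (1.0, -18.0, 256.0)]
```

View pics/w1z.png

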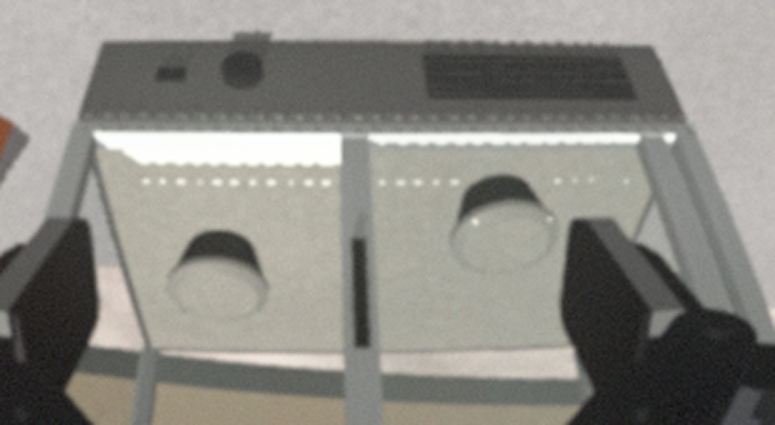

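```bash
python3 - <<'E'
from h import *
c,o=pickle.load(open('w1.pkl','rb'))
W=fcloud(c)
y=np.radians(8.27);cx,cy=.7793,.2330
L=np.stack([(W[...,0]-cx)*np.cos(y)+(W[...,1]-cy)*np.sin(y)+.15,-(W[...,0]-cx)*np.sin(y)+(W[...,1]-cy)*np.cos(y),W[...,2]],-1)*1000
# front plane fit on plinth
m=(abs(L[...,0])<6)&(L[...,2]>20)&(L[...,2]<92)&(abs(L[...,1])<205)
P=L[m];A=np.c_[P[:,1],P[:,2],np.ones(len(P))];print('x=a*y+b*z+c',np.linalg.lstsq(A,P[:,0],rcond=None)[0],len(P))
m=(abs(L[...,0])<20)&(L[...,2]>20)&(L[...,2]<92)
print('plinth y extents',np.nanpercentile(L[m][:,1],[0,.3,99.7,100]))
for v in range(236,305,6):
    row=L[v];f=(abs(row[:,0])<22)&(row[:,2]>105)
    us=np.where(f)[0]
    g=np.split(us,np.where(np.diff(us)>2)[0]+1)
    print(v,[(int(k[0]),int(k[-1]),row[k[0]].round(0).tolist(),row[k[-1]].round(0).tolist()) for k in g if len(k)>2])
for n,b in (('dishA',(-180,-60)),('dishB',(0,120))):
    m=(L[...,2]>120)&(L[...,2]<140)&(L[...,0]>40)&(L[...,1]>b[0])&(L[...,1]<b[1])&(L[...,0]<250)
    P=L[m];print(n,np.percentile(P,[1,50,99],axis=0).round(0).tolist())
E
```

```text
x=a*y+b*z+c [-3.49976483e-04  2.72428543e-02 -1.43544168e+00] 6310
plinth y extents [-681.56745026 -674.35848547  206.76528839  209.38599822]
236 [(82, 87, [16.0, -397.0, 121.0], [21.0, -390.0, 117.0]), (174, 186, [-0.0, -209.0, 130.0], [12.0, -194.0, 118.0]), (286, 433, [2.0, -34.0, 125.0], [1.0, 209.0, 129.0])]
242 [(172, 184, [-1.0, -209.0, 144.0], [11.0, -194.0, 132.0]), (286, 436, [5.0, -34.0, 135.0], [0.0, 209.0, 144.0])]
248 [(170, 183, [-1.0, -209.0, 156.0], [11.0, -193.0, 145.0]), (286, 438, [9.0, -34.0, 144.0], [-0.0, 208.0, 157.0])]
254 [(169, 181, [0.0, -208.0, 167.0], [12.0, -194.0, 156.0]), (287, 441, [1.0, -33.0, 162.0], [1.0, 210.0, 168.0])]
260 [(287, 377, [-0.0, -33.0, 174.0], [5.0, 101.0, 172.0]), (398, 443, [5.0, 134.0, 174.0], [1.0, 209.0, 181.0])]
266 [(287, 376, [-0.0, -33.0, 185.0], [5.0, 97.0, 183.0]), (403, 446, [4.0, 139.0, 187.0], [0.0, 209.0, 194.0])]
272 [(287, 375, [1.0, -33.0, 195.0], [5.0, 93.0, 194.0]), (415, 448, [3.0, 155.0, 199.0], [-0.0, 208.0, 206.0])]
278 [(287, 375, [0.0, -33.0, 206.0], [5.0, 91.0, 206.0]), (420, 451, [4.0, 160.0, 210.0], [1.0
[... 534 characters left out ...]
6.0, 133.0]]Traceback (most recent call last):
  File "<stdin>", line 18, in <module>
    return _quantile_unchecked(
        a, q, axis, out, overwrite_input, method, keepdims, weights)
    return _ureduce(a,
                    func=_quantile_ureduce_func,
    ...<5 lines>...
                    overwrite_input=overwrite_input,
                    method=method)
    r = func(a, **kwargs)
    result = _quantile(arr,
                       quantiles=q,
    ...<2 lines>...
                       out=out,
                       weights=wgt)
    slices_having_nans = np.isnan(arr[-1, ...])
                                  ~~~^^^^^^^^^
IndexError: index -1 is out of bounds for axis 0 with size 0
```

```bash
python3 - <<'E'
from h import *
from workcell import manip
o=manip.get_obs()
p,rv=delta(o,[.46,-.35,.34],toolR(-30,90));print(p,rv)
print(delta(o,o['position'],toolR(0,90))[1],delta(o,o['position'],toolR(8.3,60))[1])
E
```

```text
[  3.9  -48.2   -0.07] [  4.82  26.78 -37.66]
[-2.24 26.64 -8.21] [ 0.2  -3.3  -0.14]
```

Request:
arm_command([
  [[0, -4, 3, 0, 4, -3], [0, -9, 5, 0, 8, -7], [1, -14, 5, 1, 12, -11], [1, -19, 5, 1, 16, -15], [1, -24, 4, 2, 20, -20], [2, -29, 3, 3, 24, -25], [2, -34, 2, 4, 26, -30], [3, -39, 1, 4, 27, -34], [4, -44, 0, 5, 27, -38], [4, -48, 0, 5, 27, -38], [4, -48, 0, 5, 27, -38], [4, -48, 0, 5, 27, -38]],
])

```text
clock: 4.1
position: [0.4598, -0.3444, 0.3407]
ee_rot: [-0.682, 0.186, -0.182, 0.684]
ft_force: [0.4, 0.7, 0.3]
grip_width: 1.005
```

```bash
python3 - <<'E'
from workcell import manip
import cv2,pickle
from h import *
o=manip.get_obs();print({k:o[k] for k in('clock','position','ft_force','joint_pos')});print(R.from_quat(o['ee_rot']).as_matrix().round(3))
c=manip.camera('wrist');cv2.imwrite('pics/w2.png',c['pixels']);pickle.dump((c,o),open('w2.pkl','wb'))
for m in manip.masks_of('wrist','thermometer'): print(m['p'],m['bbox'])
E
```

```text
{'clock': 4.1, 'position': array([ 0.45978392, -0.34442068,  0.34070416]), 'ft_force': array([0.39142242, 0.68399962, 0.31440495]), 'joint_pos': array([ 0.12733811,  0.19752151,  0.52993315,  1.3653269 , -0.1006711 ,
        1.61159657,  1.68987323])}
[[ 0.865 -0.004  0.502]
 [-0.502  0.005  0.865]
 [-0.006 -1.     0.002]]
0.87 [191.0, 237.6, 232.8, 293.0]
0.61 [261.8, 181.7, 295.4, 217.7]
0.56 [221.0, 95.9, 265.7, 128.6]
```

View pics/w2.png

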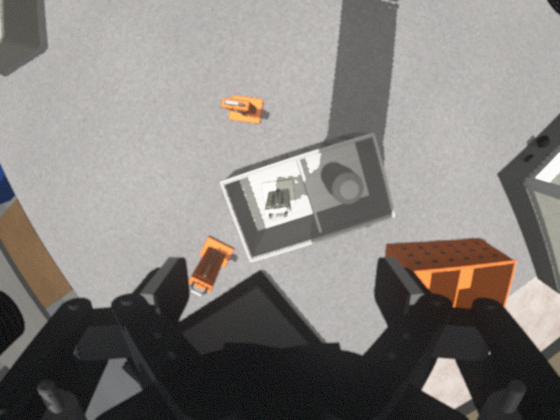

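```bash
python3 - <<'E'
from h import *
c,o=pickle.load(open('w2.pkl','rb'))
I=c['pixels'];cv2.imwrite('pics/w2z.png',cv2.resize(I[120:270,210:400],None,fx=4,fy=4,interpolation=cv2.INTER_CUBIC))
cv2.imwrite('pics/w2y.png',cv2.resize(I[165:230,250:310],None,fx=9,fy=9,interpolation=cv2.INTER_CUBIC))
W=fcloud(c);np.set_printoptions(linewidth=250)
for v in range(182,222,3): print(v,[tuple((W[v,u]*1000).round(0).astype(int).tolist()) for u in range(262,298,4)])
E
```

```text
182 [(464, -383, 2), (467, -376, 7), (469, -370, 13), (473, -365, 9), (476, -360, 11), (479, -354, 11), (482, -349, 10), (485, -343, 11), (490, -338, 3)]
185 [(467, -384, 11), (471, -379, 10), (474, -373, 9), (477, -368, 10), (480, -362, 11), (483, -357, 11), (486, -351, 11), (489, -345, 12), (494, -341, 2)]
188 [(471, -386, 11), (475, -381, 10), (478, -376, 9), (481, -370, 11), (484, -364, 12), (487, -359, 11), (491, -354, 9), (494, -348, 10), (498, -343, 3)]
191 [(476, -390, 4), (479, -383, 12), (482, -377, 14), (483, -371, 24), (484, -364, 36), (488, -359, 31), (491, -354, 34), (498, -350, 11), (503, -345, 3)]
194 [(481, -393, 3), (483, -386, 10), (481, -376, 41), (484, -371, 44), (485, -364, 56), (488, -359, 54), (490, -354, 57), (502, -353, 11), (506, -347, 9)]
197 [(485, -395, 4), (487, -388, 10), (481, -375, 64), (484, -370, 66), (485, -364, 75), (488, -359, 74), (490, -354, 76), (506, -355, 11), (509, -350, 11)]
200 [(489, -398, 4), (481, -381, 73), (482, -375, 82), (484, -370, 85), (485, -364, 93), (488, -359, 94), (490, -355, 95), (499, -353, 66), (514, -352, 11)]
203 [(494
[... 413 characters left out ...]
, -361, 129), (493, -357, 130), (495, -353, 129), (529, -360, 3)]
212 [(507, -408, 3), (484, -380, 129), (486, -376, 129), (489, -371, 130), (491, -367, 130), (494, -363, 130), (494, -358, 138), (499, -355, 128), (533, -363, 4)]
215 [(511, -411, 2), (487, -382, 130), (487, -376, 142), (492, -373, 131), (495, -369, 129), (497, -365, 131), (495, -358, 148), (502, -356, 129), (538, -365, 2)]
218 [(515, -413, 4), (490, -384, 131), (488, -376, 151), (490, -371, 154), (492, -368, 152), (494, -363, 154), (535, -379, 2), (539, -374, 2), (542, -368, 4)]
221 [(520, -416, 2), (523, -410, 5), (527, -405, 1), (530, -399, 3), (533, -393, 3), (536, -387, 3), (540, -382, 1), (542, -375, 7), (544, -369, 13)]
```

View pics/w2z.png

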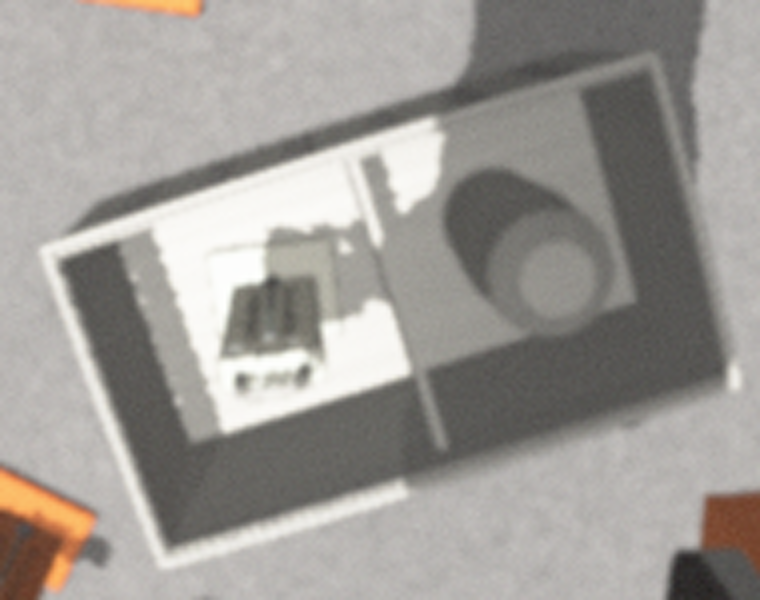

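View pics/w2y.png

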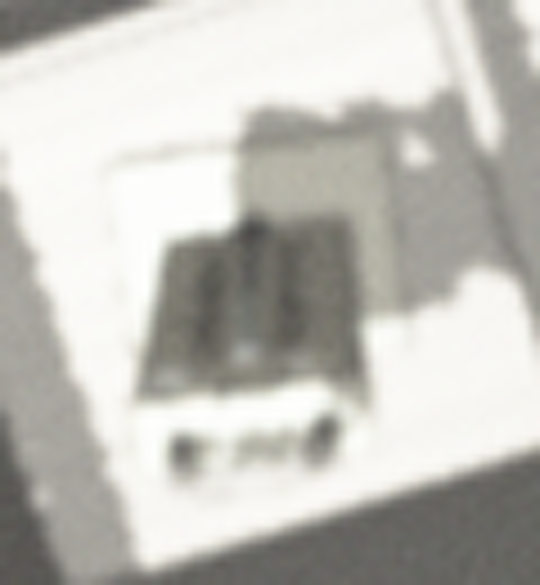

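```bash
python3 - <<'E'
from h import *
c,o=pickle.load(open('w2.pkl','rb'))
W=fcloud(c)
sub=np.zeros((420,560),bool);sub[180:222,255:300]=1
f=sub&(W[...,2]>25)&(W[...,2]<112)
P=W[f]; 
f=sub&(W[...,2]>.030)&(W[...,2]<.110)&(W[...,0]<.497)&(W[...,1]<-.352)&(W[...,1]>-.377)
P=W[f];A=np.c_[P[:,1],P[:,2],np.ones(len(P))];s=np.linalg.lstsq(A,P[:,0],rcond=None)[0]
r=P[:,0]-A@s;print(len(P),s,r.std())
n=np.array([1,-s[0]]);n/=np.hypot(*n);print('yaw+x',np.degrees(np.arctan2(n[1],n[0])))
t=sub&(W[...,2]>.122)&(W[...,2]<.135)
T=W[t];rr=cv2.minAreaRect((T[:,:2]*1000).astype(np.float32));print(len(T),T.mean(0),rr,cv2.boxPoints(rr).tolist())
l=sub&(W[...,2]>.146)&(W[...,2]<.16);print('loop',W[l].mean(0),W[l].min(0),W[l].max(0),l.sum())
ft=sub&(W[...,2]>.0065)&(W[...,2]<.0145);T=W[ft];rr=cv2.minAreaRect((T[:,:2]*1000).astype(np.float32));print('foot',rr)
# caddy rim
s2=np.zeros((420,560),bool);s2[125:270,215:400]=1
k=s2&(W[...,2]>.113)&(W[...,2]<.126);T=W[k];rr=cv2.minAreaRect((T[:,:2]*1000).astype(np.float32));print('caddy',rr,cv2.boxPoints(rr).round(0).tolist())
E
```

```text
236 [ 4.20985595e-01 -5.87659453e-04  6.39234290e-01] 0.0006825370376069691
yaw+x -22.83039160727577
233 [ 0.4900049  -0.36712837  0.12897674] ((491.0499267578125, -367.8730163574219), (33.90244674682617, 11.571846961975098), 67.35115814208984) [[479.1825866699219, -381.2889404296875], [489.8620300292969, -385.74505615234375], [502.9172668457031, -354.45709228515625], [492.2378234863281, -350.0009765625]]
loop [ 0.49142541 -0.36748093  0.15178696] [ 0.48616294 -0.37864002  0.14647434] [ 0.49711508 -0.35750728  0.15534901] 65
foot ((505.3775329589844, -373.14373779296875), (50.79249954223633, 70.20394134521484), 69.89556884765625)
caddy ((499.15423583984375, -325.1669616699219), (203.92201232910156, 116.07670593261719), 78.14179992675781) [[421.0, -413.0], [535.0, -437.0], [577.0, -237.0], [463.0, -213.0]]
```

```bash
python3 - <<'E'
from h import *
from workcell import manip
o=manip.get_obs()
print(delta(o,[.491,-.3678,.20],toolR(-112.7,90)))
E
```

```text
(array([  3.04,  -2.53, -14.15]), array([ -0.36,   0.15, -82.77]))
```

Request:
arm_command([
  [[0, 0, 0, 0, 0, -8], [1, 0, 0, 0, 0, -16], [1, -1, 0, 0, 0, -24], [2, -1, -2, 0, 0, -32], [2, -2, -4, 0, 0, -40], [3, -2, -6, 0, 0, -48], [3, -2.5, -8, 0, 0, -56], [3, -2.5, -10, 0, 0, -64], [3, -2.5, -12, 0, 0, -72], [3, -2.5, -13, 0, 0, -80], [3, -2.5, -14, -0.3, 0.1, -82.8], [3, -2.5, -14, -0.3, 0.1, -82.8], [3, -2.5, -14, -0.3, 0.1, -82.8]],
], claw=3.5, newtons=40)

```text
clock: 5.5
position: [0.4907, -0.3676, 0.202]
ee_rot: [0.392, -0.588, 0.589, -0.393]
ft_force: [-0.0, -1.5, 0.8]
grip_width: 0.407
```

```bash
cat > look.py <<'E'
import sys
from workcell import manip
from h import *
n=sys.argv[1]
o=manip.get_obs();print({k:np.round(o[k],4).tolist() for k in('clock','position','ft_force','joint_pos','grip_width')});print(R.from_quat(o['ee_rot']).as_matrix().round(3))
for cam in sys.argv[2:] or ['wrist']:
    c=manip.camera(cam);cv2.imwrite(f'pics/{n}_{cam}.png',c['pixels']);pickle.dump((c,o),open(f'{n}_{cam}.pkl','wb'))
E
python3 look.py w3; python3 - <<'E'
from h import *
c,o=pickle.load(open('w3_wrist.pkl','rb'))
print(delta(o,[.491,-.3678,.098],toolR(-112.7,90)))
W=fcloud(c)
t=(W[...,2]>.124)&(W[...,2]<.135)&(abs(W[...,0]-.491)<.03)&(abs(W[...,1]+.3678)<.025)
T=W[t];print(len(T));rr=cv2.minAreaRect((T[:,:2]*1000).astype(np.float32));print(T.mean(0),rr)
E
```

```text
{'clock': 5.5, 'position': [0.4907, -0.3676, 0.202], 'ft_force': [-0.0211, -1.4557, 0.8466], 'joint_pos': [0.0238, 0.3501, 0.7017, 1.5232, -0.2306, 1.3508, 0.3511], 'grip_width': 0.407}
[[-0.385  0.002  0.923]
 [-0.923  0.    -0.385]
 [-0.001 -1.     0.002]]
(array([  0.03,  -0.02, -10.4 ]), array([-0.02,  0.12, -0.09]))
432
[ 0.4922402  -0.36529114  0.12916983] ((491.4822998046875, -367.5901794433594), (33.39775085449219, 11.28056812286377), 67.2339096069336)
```

View pics/w3_wrist.png

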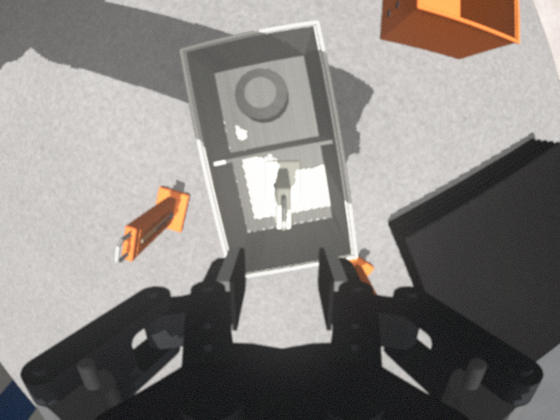

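Request:
arm_command([
  [[0, 0, -3, 0, 0, 0], [0, 0, -6, 0, 0, 0], [0, 0, -8, 0, 0, 0], [0, 0, -9.5, 0, 0, 0], [0, 0, -10.4, 0, 0, 0], [0, 0, -10.4, 0, 0, 0], [0, 0, -10.4, 0, 0, 0]],
])

```text
clock: 6.25
position: [0.4903, -0.3693, 0.0982]
ee_rot: [0.391, -0.588, 0.59, -0.392]
ft_force: [0.2, 0.6, 0.3]
grip_width: 0.411
```

Request:
arm_command([
  [[0, 0, 0, 0, 0, 0], [0, 0, 0, 0, 0, 0], [0, 0, 0, 0, 0, 0], [0, 0, 0, 0, 0, 0], [0, 0, 0, 0, 0, 0], [0, 0, 0, 0, 0, 0]],
], claw=0, newtons=40)

```text
clock: 6.85
position: [0.4905, -0.3693, 0.098]
ee_rot: [0.39, -0.588, 0.59, -0.392]
ft_force: [0.7, -0.5, 5.2]
grip_width: 0.03
```

```bash
python3 look.py w4 wrist top
```

```text
{'clock': 6.85, 'position': [0.4905, -0.3693, 0.098], 'ft_force': [0.7353, -0.5404, 5.2237], 'joint_pos': [0.0522, 0.4366, 0.6677, 1.6477, -0.2914, 1.1561, 0.3937], 'grip_width': 0.0303}
[[-0.388  0.003  0.922]
 [-0.922 -0.001 -0.388]
 [-0.    -1.     0.003]]
```

View pics/w4_wrist.png

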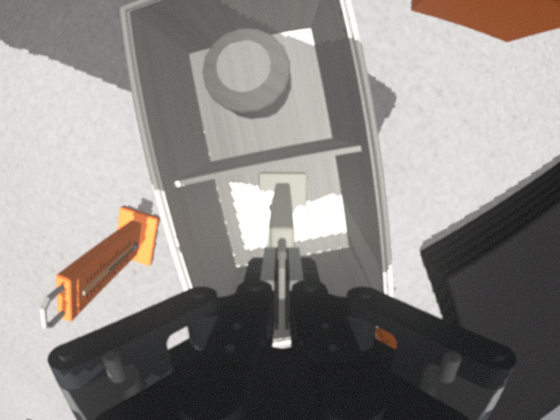

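```bash
python3 - <<'E'
from h import *
c,o=pickle.load(open('w4_wrist.pkl','rb'))
W=fcloud(c)
for z in (.003,.05,.098,.117,.13,.154): print(z,fproj(c,[.491,-.3678,z]))
for v in range(170,350,8): print(v,[tuple((W[v,u]*1000).round(0).astype(int).tolist()) for u in range(258,308,6)])
cv2.imwrite('pics/w4z.png',cv2.resize(c['pixels'][160:360,190:380],None,fx=3.5,fy=3.5,interpolation=cv2.INTER_CUBIC))
E
```

```text
0.003 [[281.83744715 200.29131739]]
0.05 [[282.1094423  215.42685336]]
0.098 [[282.52131573 238.43774118]]
0.117 [[282.74450731 250.9538969 ]]
0.13 [[282.92560875 261.13416467]]
0.154 [[283.3414121  284.59191035]]
170 [(483, -336, 4), (487, -338, 3), (492, -340, 4), (497, -342, 2), (501, -344, 3), (506, -346, 2), (511, -348, 2), (515, -350, 3), (520, -352, 3)]
178 [(481, -341, 9), (485, -343, 9), (490, -345, 10), (495, -347, 11), (499, -349, 9), (504, -351, 10), (508, -353, 11), (513, -355, 11), (517, -357, 10)]
186 [(477, -349, 2), (483, -349, 10), (487, -351, 12), (493, -351, 23), (497, -352, 25), (502, -354, 24), (506, -359, 10), (510, -361, 11), (515, -363, 10)]
194 [(474, -355, 3), (480, -356, 9), (485, -358, 10), (494, -351, 55), (497, -352, 55), (501, -354, 56), (503, -365, 11), (508, -367, 11), (512, -369, 9)]
202 [(472, -361, 3), (477, -362, 9), (482, -364, 11), (494, -351, 78), (497, -352, 80), (501, -354, 78), (500, -371, 11), (505, -373, 11), (510, -375, 10)]
210 [(469, -368, 3), (475, -368, 11), (482, -366, 29), (494, -351, 99), (497, -352, 98), (500, -353, 98), (498, -3
[... 2137 characters left out ...]
, (501, -356, 199), (502, -356, 199)]
322 [(491, -351, 203), (491, -354, 200), (486, -368, 178), (485, -375, 168), (470, -418, 102), (489, -377, 168), (494, -370, 179), (500, -357, 201), (502, -356, 203)]
330 [(491, -351, 207), (489, -357, 199), (485, -371, 179), (466, -417, 110), (470, -418, 112), (473, -419, 112), (492, -374, 179), (499, -359, 201), (502, -356, 207)]
338 [(491, -352, 209), (488, -360, 199), (483, -374, 179), (466, -418, 118), (470, -418, 119), (473, -419, 120), (491, -377, 179), (498, -362, 201), (501, -356, 210)]
346 [(490, -354, 210), (489, -358, 205), (490, -359, 204), (424, -512, -2), (430, -513, 0), (436, -516, 0), (497, -360, 206), (498, -361, 206), (501, -356, 213)]
```

View pics/w4z.png

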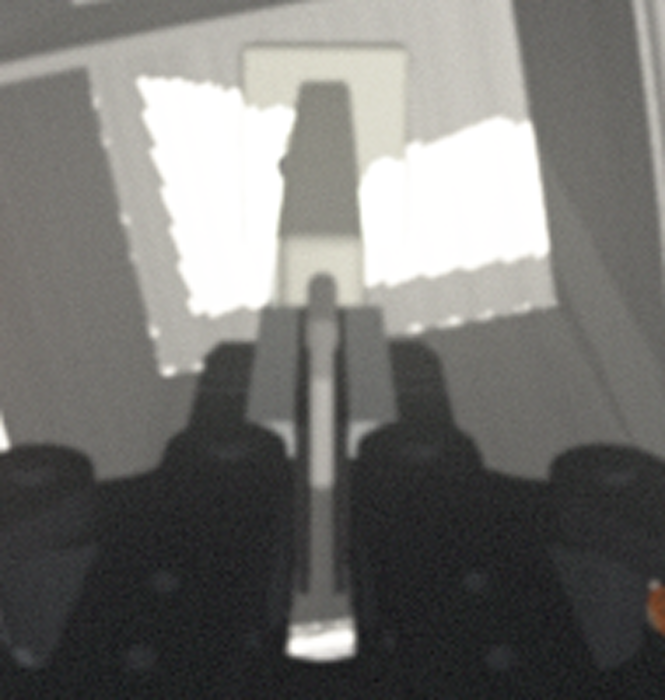

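```bash
python3 - <<'E'
from h import *
for n in ('w2','w3_wrist','w4_wrist'):
    c,o=pickle.load(open(n+'.pkl','rb'))
    W=fcloud(c);Rt=R.from_quat(o['ee_rot']).as_matrix()
    T=((W-o['position'])@Rt)*1000  # tool coords
    m=(T[...,1]>-120)&(T[...,1]<5)&(abs(T[...,0])<25)&(abs(T[...,2])<70)
    m[:232]=False
    P=T[m]; print(n,len(P),'max y',np.sort(P[:,1])[-40::8].round(0))
    for z0 in range(-60,61,6):
        q=P[(P[:,2]>=z0)&(P[:,2]<z0+6)]
        if len(q): i=q[:,1].argmax();print(z0,q[i].round(0),end=';')
    print()
E
```

```text
w2 25701 max y [-47. -47. -47. -46. -46.]
-60 [ -8. -53. -55.];-54 [-11. -49. -48.];-48 [  2. -46. -43.];-42 [-13. -92. -42.];-36 [ -16. -101.  -33.];-30 [ -18. -106.  -30.];-24 [ -10. -110.  -19.];-18 [  -9. -105.  -12.];-12 [ -10. -105.  -10.];-6 [  -9. -105.   -5.];0 [ -10. -106.    5.];6 [  -9. -105.    7.];12 [ -11. -105.   16.];18 [ -10. -110.   19.];24 [ -18. -107.   29.];30 [ -17. -102.   33.];36 [  7. -70.  42.];42 [  2. -45.  43.];48 [-12. -51.  48.];54 [ -7. -52.  55.];60 [ -7. -87.  60.];
w3_wrist 28782 max y [-37. -36. -36. -35. -34.]
-60 [-12. -93. -54.];-54 [-12. -80. -48.];-48 [-12. -79. -44.];-42 [ -7. -76. -36.];-36 [ -7. -41. -30.];-30 [-11. -39. -24.];-24 [ -6. -33. -18.];-18 [  2. -37. -18.];-12 [ -10. -105.   -8.];-6 [ -10. -106.   -4.];0 [  -9. -105.    5.];6 [  -9. -104.   11.];12 [ -6. -33.  17.];18 [-10. -38.  21.];24 [ -7. -40.  28.];30 [ -7. -46.  30.];36 [ -7. -76.  36.];42 [-12. -79.  44.];48 [-11. -81.  48.];54 [-12. -99.  54.];60 [ -11. -111.   60.];
w4_wrist 32161 max y [4. 4. 4. 5. 5.]
-60 [ -2.   4. -55.];-54 [ 10.   5. -52.];-48 [-12. -92. -43.];-42 [-11. -84. -37.];-36 [-12. -79. -31.];-30 [-11. -77. -28.];-24 [ -7. -73. -19.];-18 [ -7. -39. -13.];-12 [-3.  4. -9.];-6 [-11. -30.  -6.];0 [-12. -29.   5.];6 [-10. -37.   7.];12 [ -7. -40.  12.];18 [ -7. -74.  18.];24 [-11. -77.  27.];30 [-12. -78.  31.];36 [  8. -86.  36.];42 [-12. -95.  42.];48 [ 4.  5. 52.];54 [24.  5. 56.];60 [ 20. -22.  61.];
```

The wrist depth shows the closed fingertips about 30 mm short of the reported TCP: tool y ≈ -30, with the gripper body at -105 instead of -73. So the pads closed on the loop wire rather than the body. I'll open, go 30 mm lower and grip again, and I'll apply this offset from here on.

Request:
arm_command([
  [[0, 0, 0, 0, 0, 0], [0, 0, 0, 0, 0, 0], [0, 0, 0, 0, 0, 0], [0, 0, 0, 0, 0, 0], [0, 0.1, -1, 0, 0, 0], [0, 0.1, -2, 0, 0, 0], [0, 0.1, -3, 0, 0, 0], [0, 0.1, -3, 0, 0, 0], [0, 0.1, -3, 0, 0, 0]],
], claw=3.5)

```text
clock: 7.85
position: [0.4896, -0.3679, 0.0668]
ee_rot: [0.391, -0.589, 0.589, -0.391]
ft_force: [-0.1, 0.3, 0.4]
grip_width: 0.413
```

```bash
python3 look.py w5 wrist scene;  python3 - <<'E'
from h import *
c,o=pickle.load(open('w5_wrist.pkl','rb'));W=fcloud(c)
t=(W[...,2]>.124)&(W[...,2]<.135)&(abs(W[...,0]-.491)<.022)&(abs(W[...,1]+.3678)<.025)
T=W[t];print(len(T));rr=cv2.minAreaRect((T[:,:2]*1000).astype(np.float32));print(T.mean(0),rr)
E
```

```text
{'clock': 7.85, 'position': [0.4896, -0.3679, 0.0668], 'ft_force': [-0.0597, 0.314, 0.3872], 'joint_pos': [0.0626, 0.469, 0.6528, 1.6775, -0.3135, 1.1017, 0.4079], 'grip_width': 0.4127}
[[-0.388  0.001  0.922]
 [-0.922  0.    -0.388]
 [-0.    -1.     0.   ]]
2400
[ 0.49158081 -0.36286857  0.12933249] ((490.7845764160156, -367.0495300292969), (33.97126007080078, 43.81147003173828), 83.75977325439453)
```

View pics/w5_wrist.png

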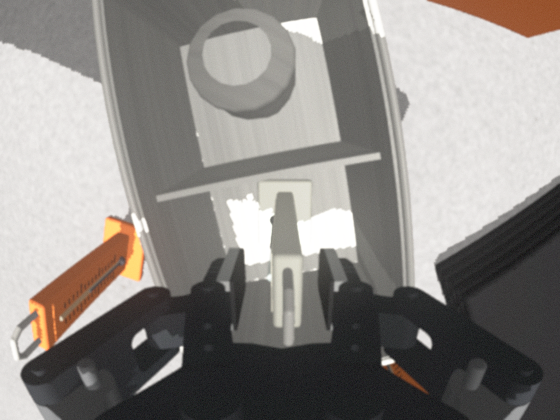

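Request:
arm_command([
  [[0, 0, 0, 0, 0, 0], [0, 0, 0, 0, 0, 0], [0, 0, 0, 0, 0, 0], [0, 0, 0, 0, 0, 0], [0, 0, 0, 0, 0, 0], [0, 0, 0, 0, 0, 0], [0, 0, 1, 0, 0, 0], [0, 0, 3, 0, 0, 0], [0, 0, 5, 0, 0, 0], [0, 0, 7, 0, 0, 0], [0, 0, 7, 0, 0, 0]],
], claw=0, newtons=40)

```text
clock: 9.05
position: [0.4909, -0.369, 0.1403]
ee_rot: [0.39, -0.588, 0.591, -0.392]
ft_force: [-0.0, -0.8, -1.3]
grip_width: 0.13
```

```bash
python3 look.py w6 wrist scene
```

```text
{'clock': 9.05, 'position': [0.4909, -0.369, 0.1403], 'ft_force': [-0.0036, -0.8267, -1.262], 'joint_pos': [0.0362, 0.3947, 0.6856, 1.6049, -0.263, 1.2306, 0.3725], 'grip_width': 0.13}
[[-0.388  0.005  0.922]
 [-0.922 -0.002 -0.388]
 [-0.    -1.     0.005]]
```

View pics/w6_wrist.png

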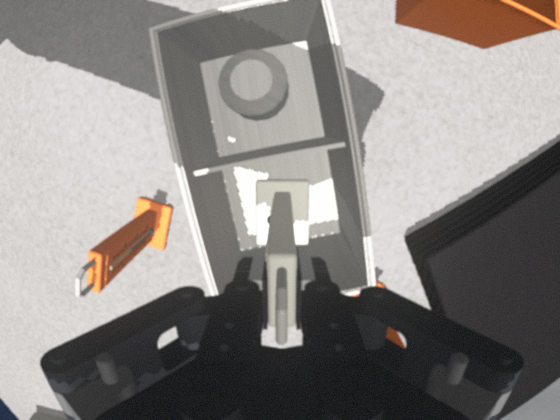

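View pics/w6_scene.png

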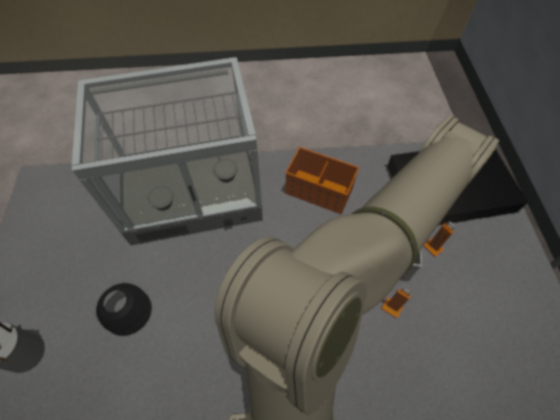

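```bash
cat > kin.py <<'E'
from h import *
import glob,itertools
from scipy.optimize import least_squares
def ob():
    S=[({'joint_pos':np.array([-1.36060036,.33287519,-.06468946,1.46096713,.02161626,1.34986245,-.08849873]),'position':np.array([.14410874,.60772619,.19710153]),'ee_rot':np.array([.70282245,-.08214268,.0820859,-.70182269])})]
    for f in sorted(set(glob.glob('w?.pkl')+glob.glob('w?_wrist.pkl'))): S.append(pickle.load(open(f,'rb'))[1])
    return S
AX='zyzyzyz'
def fk(q,s,L):
    T=np.eye(4);T[:3,3]=0
    for i in range(7):
        A=np.eye(4);A[:3,:3]=R.from_euler(AX[i],s[i]*q[i]).as_matrix();A[:3,3]=A[:3,:3]@[L[i][0],L[i][1],L[i][2]]
        T=T@A
    return T
if __name__=='__main__':
    S=ob();best=[]
    for s in itertools.product([1,-1],repeat=7):
        if s[1]<0: continue
        e=[]
        M=[]
        for o in S:
            Rf=np.eye(3)
            for i in range(7): Rf=Rf@R.from_euler(AX[i],s[i]*o['joint_pos'][i]).as_matrix()
            M.append(Rf.T@R.from_quat(o['ee_rot']).as_matrix())
        mean=R.from_matrix(M).mean();e=max((mean.inv()*R.from_matrix(m)).magnitude() for m in M)
        best.append((e,s,mean.as_matrix().round(2).tolist()))
    best.sort();print(best[:3])
    s=best[0][1]
    def L(p): return [(p[0]*0,0,p[0]),(p[1],0,p[2]),(0,0,0),(p[3],0,p[4]),(0,0,0),(p[5],0,0),(0,0,p[6])]
    def f(p): return np.concatenate([fk(o['joint_pos'],s,L(p))[:3,3]-o['position'] for o in S])
    r=least_squares(f,[.3,0,.4,0,.4,0,.2]);print(r.x.round(4),abs(r.fun).max())
E
python3 kin.py
```

```text
[(5.851014631541208e-09, (-1, 1, -1, 1, -1, 1, -1), [[-0.0, -0.0, -1.0], [-1.0, -0.0, 0.0], [-0.0, 1.0, -0.0]]), (0.38849058945781867, (-1, 1, -1, 1, 1, 1, -1), [[0.09, -0.14, -0.99], [-0.96, 0.25, -0.12], [0.26, 0.96, -0.11]]), (0.5200018270192713, (-1, 1, -1, -1, 1, -1, -1), [[0.04, -0.41, -0.91], [-0.99, -0.16, 0.03], [-0.16, 0.9, -0.41]])]
[ 0.4344 -0.0825  0.6187  0.1064  0.4956 -0.0482  0.6314] 0.0475854014342008
```

```bash
cat > kin2.py <<'E'
from kin import *
S=ob();s=(-1,1,-1,1,-1,1,-1)
def row(q):
    Rm=np.eye(3);B=[]
    for i in range(7): Rm=Rm@R.from_euler(AX[i],s[i]*q[i]).as_matrix();B.append(Rm)
    return B
def run(cols,lam=1e-4,vb=True):
    A=[];b=[]
    for o in S:
        B=row(o['joint_pos']);A.append(np.hstack([B[i][:,[k]] for i,k in cols]));b.append(o['position'])
    A=np.vstack(A);b=np.concatenate(b);n=A.shape[1]
    x=np.linalg.lstsq(np.vstack([A,lam*np.eye(n)]),np.r_[b,np.zeros(n)],rcond=None)[0]
    if vb: print([(c,v.round(4)) for c,v in zip(cols,x)],abs(A@x-b).max())
    return x
if __name__=='__main__':
    run([(0,2),(1,0),(1,2),(2,0),(3,0),(3,2),(4,0),(5,0),(6,2)])
    run([(0,2),(1,1),(1,2),(3,1),(3,2),(5,1),(6,2)])
    run([(0,2),(1,0),(1,1),(1,2),(3,0),(3,1),(3,2),(5,0),(5,1),(6,2)])
    run([(0,2),(2,0),(2,1),(2,2),(4,0),(4,1),(4,2),(5,0),(5,1),(6,2)])
    run([(i,k) for i in range(7) for k in range(3)],1e-3)
E
python3 kin2.py
```

```text
[((0, 2), np.float64(0.6219)), ((1, 0), np.float64(-0.0998)), ((1, 2), np.float64(0.8498)), ((2, 0), np.float64(0.1277)), ((3, 0), np.float64(0.3223)), ((3, 2), np.float64(0.4721)), ((4, 0), np.float64(-0.1564)), ((5, 0), np.float64(0.0894)), ((6, 2), np.float64(0.9621))] 0.04784228511893528
[((0, 2), np.float64(0.2582)), ((1, 1), np.float64(-0.0218)), ((1, 2), np.float64(0.4486)), ((3, 1), np.float64(-0.0235)), ((3, 2), np.float64(0.49)), ((5, 1), np.float64(-0.0004)), ((6, 2), np.float64(0.3765))] 1.4097051359573953e-08
[((0, 2), np.float64(0.2582)), ((1, 0), np.float64(0.0)), ((1, 1), np.float64(-0.0218)), ((1, 2), np.float64(0.4486)), ((3, 0), np.float64(-0.0)), ((3, 1), np.float64(-0.0235)), ((3, 2), np.float64(0.49)), ((5, 0), np.float64(0.0)), ((5, 1), np.float64(-0.0003)), ((6, 2), np.float64(0.3765))] 4.262958905321135e-08
[((0, 2), np.float64(0.2379)), ((2, 0), np.float64(0.0024)), ((2, 1), np.float64(-0.0435)), ((2, 2), np.float64(0.463)), ((4, 0), np.float64(-0.003)), ((4, 1), np.float64(-0.0008)), ((4, 2), np.float64(0.4934)), ((5, 0), np.float64(0.0004)), ((5, 1), np.float64(-0.0008)), ((6, 2), np.float64(0.3746))] 0.011754666352928989
[((0, 0), np.float64(0.0071)), ((0, 1), np.float64(-0.0113)), ((0, 2), np.float64(0.2561)), ((1, 0), np.float64(-0.0045)), ((1, 1), np.float64(-0.0113)), ((1, 2), np.float64(0.2228)), ((2, 0), np.float64(0.0116)), ((2, 1), np.float64(-0.0099)), ((2, 2), np.float64(0.2228)), ((3, 0), np.float64(0.005)), ((3, 1), np.float64(-0.0099)), ((3, 2), np.float64(0.2434)), ((4, 0), np.float64(-0.007)), ((4, 1), np.float64(-0.0018)), ((4, 2), np.float64(0.2434)), ((5, 0), np.float64(0.0102)), ((5, 1), np.float64(-0.0018)), ((5, 2), np.float64(0.186)), ((6, 0), np.float64(0.0)), ((6, 1), np.float64(0.0003)), ((6, 2), np.float64(0.186))] 2.9891555560046523e-05
```

```bash
cat > ik.py <<'E'
from h import *
from scipy.optimize import least_squares
from kin import AX
s=(-1,1,-1,1,-1,1,-1)
Lk=[(0,0,.2582),(0,-.0218,.4486),(0,0,0),(0,-.0235,.49),(0,0,0),(0,-.0004,0),(0,0,.3765)]
Rt0=np.array([[0,0,-1],[-1,0,0],[0,1.,0]])
lo=np.array([-2.6,-.5,-1.47,.16,-1.27,.06,-2.6]);hi=np.array([2.6,2.12,1.34,2.42,4.41,2.06,2.6])
def fk(q):
    p=np.zeros(3);Rm=np.eye(3);pts=[p]
    for i in range(7):
        Rm=Rm@R.from_euler(AX[i],s[i]*q[i]).as_matrix();p=p+Rm@Lk[i];pts.append(p)
    return p,Rm@Rt0,np.array(pts)
def ik(pos,Rm,q0,mg=.03,n=12,w=1e-3,rng=np.random.default_rng(0)):
    best=None
    for k in range(n):
        st=np.clip(q0+(rng.normal(0,.5,7) if k else 0),lo+mg+.01,hi-mg-.01)
        def f(q):
            p,Q,_=fk(q);return np.r_[(p-pos)*10,R.from_matrix(Q@Rm.T).as_rotvec()*3,w*(q-q0)]
        r=least_squares(f,st,bounds=(lo+mg,hi-mg));p,Q,_=fk(r.x);e=np.linalg.norm(p-pos);a=R.from_matrix(Q@Rm.T).magnitude()
        c=e+a*.3
        if best is None or c<best[0]: best=(c,e,a,r.x)
        if c<2e-3: break
    return best
TO=.049 # grasp point -> reported TCP along tool y
def case(x,y,z):
    t=np.radians(8.27);return np.array([.7793+(x-.15)*np.cos(t)-y*np.sin(t),.2330+(x-.15)*np.sin(t)+y*np.cos(t),z])
E
python3 - <<'E'
from ik import *
from workcell import manip
q=manip.get_obs()['joint_pos'];print(abs(fk(q)[0]-manip.get_obs()['position']).max())
qs=np.array([-.15,-.2,-.1,2.0,0,.6,1.3])
for a in (35,40,45,50,55):
    Rm=toolR(8.27,a)
    for x,z in ((-.05,.05),(-.08,.05),(-.12,.05),(-.05,.21),(-.08,.21),(.0,.21),(.054,.20)):
        g=case(x,-.114,z);b=ik(g+TO*Rm[:,1],Rm,qs);print(a,x,z,'err mm %.1f'%(b[1]*1e3),'deg %.1f'%np.degrees(b[2]),b[3].round(2))
E
```

```text
3.5968494921045924e-05
35 -0.05 0.05 err mm 0.0 deg 0.0 [ 0.96  0.85 -1.3   2.37  2.46  0.81 -0.38]
35 -0.08 0.05 err mm 13.4 deg 1.8 [ 1.06  1.04 -1.44  2.39  2.36  0.92 -0.13]
35 -0.12 0.05 err mm 36.4 deg 5.9 [ 1.06  0.83 -1.44  2.39  2.19  0.78 -0.17]
35 -0.05 0.21 err mm 0.0 deg 0.0 [-0.8  -0.16  0.48  2.38  1.87  0.19 -0.34]
35 -0.08 0.21 err mm 3.0 deg 0.5 [ 0.13 -0.16 -0.41  2.39  2.05  0.09 -0.61]
35 0.0 0.21 err mm 0.0 deg 0.0 [ 0.04  0.02 -0.31  2.23  2.13  0.13 -0.63]
35 0.054 0.2 err mm 0.0 deg 0.0 [ 0.54  0.24 -0.85  2.09  1.94  0.24 -0.32]
40 -0.05 0.05 err mm 0.0 deg 0.0 [ 0.92  0.72 -1.28  2.33  2.27  0.68 -0.33]
40 -0.08 0.05 err mm 2.0 deg 0.3 [ 1.06  0.9  -1.44  2.39  2.24  0.82 -0.15]
40 -0.12 0.05 err mm 23.7 deg 4.3 [ 1.07  0.72 -1.44  2.39  2.07  0.69 -0.15]
40 -0.05 0.21 err mm 0.0 deg 0.0 [ 0.21 -0.09 -0.47  2.27  0.66  0.1   0.81]
40 -0.08 0.21 err mm 0.0 deg 0.0 [ 0.25 -0.17 -0.5   2.34  0.3   0.09  1.14]
40 0.0 0.21 err mm 0.0 deg 0.0 [-0.2   0.01 -0.07  2.18  0.89  0.12  0.6 ]
40 0.054 0.2 err mm 0.0 deg 0.0 [-0.39  0.14  0.14  2.08  0.83  0.09  0.66]
45
[... 906 characters left out ...]
  0.37  1.29]
50 0.0 0.21 err mm 0.0 deg 0.0 [-0.17  0.04 -0.09  2.05  0.22  0.36  1.28]
50 0.054 0.2 err mm 0.0 deg 0.0 [-0.21  0.17 -0.04  1.94  0.21  0.35  1.3 ]
55 -0.05 0.05 err mm 0.0 deg 0.0 [-0.41  0.23  0.16  2.23  0.42  0.09  1.04]
55 -0.08 0.05 err mm 0.0 deg 0.0 [-0.37  0.17  0.1   2.3   0.71  0.09  0.75]
55 -0.12 0.05 err mm 0.0 deg 0.0 [-0.39  0.09  0.1   2.39  0.94  0.09  0.51]
55 -0.05 0.21 err mm 0.0 deg 0.0 [-0.15 -0.04 -0.11  2.09  0.14  0.48  1.35]
55 -0.08 0.21 err mm 0.0 deg 0.0 [-0.15 -0.11 -0.12  2.16  0.13  0.49  1.35]
55 0.0 0.21 err mm 0.0 deg 0.0 [-0.17  0.07 -0.09  1.98  0.15  0.48  1.35]
55 0.054 0.2 err mm 0.0 deg 0.0 [-0.18  0.2  -0.07  1.86  0.15  0.48  1.36]
```

```bash
python3 - <<'E'
from ik import *
# planar feasibility q3=q5=0
for a in (40,45,50):
  for z in (.05,.06,.2,.3):
    ok=[]
    for r in np.arange(.5,.85,.01):
        sm=np.pi/2+np.radians(a)
        wr=r+TO*np.cos(np.radians(a))-.3765*np.cos(np.radians(a)); wz=z-TO*np.sin(np.radians(a))+.3765*np.sin(np.radians(a))-.2582
        d=np.hypot(wr,wz);c=(d*d-.4486**2-.49**2)/(2*.4486*.49)
        if abs(c)>1: continue
        q4=np.arccos(c);q2=np.arctan2(wr,wz)-np.arctan2(.49*np.sin(q4),.4486+.49*np.cos(q4));q6=sm-q2-q4
        if q4<2.38 and q2>-.46 and q6>.1: ok.append((round(r,2),round(q2,2),round(q4,2),round(q6,2)))
    print(a,z,ok[:1],ok[-1:])
E
```

```text
40 0.05 [] []
40 0.06 [] []
40 0.2 [(np.float64(0.79), np.float64(0.3), np.float64(1.87), np.float64(0.1))] [(np.float64(0.84), np.float64(0.4), np.float64(1.73), np.float64(0.14))]
40 0.3 [(np.float64(0.52), np.float64(-0.46), np.float64(2.34), np.float64(0.39))] [(np.float64(0.84), np.float64(0.3), np.float64(1.64), np.float64(0.33))]
45 0.05 [] []
45 0.06 [] []
45 0.2 [(np.float64(0.54), np.float64(-0.24), np.float64(2.37), np.float64(0.22))] [(np.float64(0.84), np.float64(0.41), np.float64(1.66), np.float64(0.28))]
45 0.3 [(np.float64(0.51), np.float64(-0.45), np.float64(2.29), np.float64(0.51))] [(np.float64(0.84), np.float64(0.32), np.float64(1.56), np.float64(0.47))]
50 0.05 [(np.float64(0.8), np.float64(0.55), np.float64(1.78), np.float64(0.11))] [(np.float64(0.84), np.float64(0.62), np.float64(1.67), np.float64(0.15))]
50 0.06 [(np.float64(0.78), np.float64(0.5), np.float64(1.83), np.float64(0.11))] [(np.float64(0.84), np.float64(0.61), np.float64(1.67), np.float64(0.17))]
50 0.2 [(np.float64(0.51), np.float64(-0.29), np.float64(2.37), np.float64(0.37))] [(np.float64(0.84), np.float64(0.43), np.float64(1.59), np.float64(0.42))]
50 0.3 [(np.float64(0.5), np.float64(-0.43), np.float64(2.24), np.float64(0.64))] [(np.float64(0.84), np.float64(0.36), np.float64(1.48), np.float64(0.61))]
```

```bash
cat > scan.py <<'E'
from ik import *
def best(pos,Rm,q0,n=15):
    rng=np.random.default_rng(1);B=None
    for k in range(n):
        st=np.clip(q0+(rng.normal(0,.5,7) if k else 0),lo+.04,hi-.04)
        f=lambda q:np.r_[(fk(q)[0]-pos)*100,R.from_matrix(fk(q)[1]@Rm.T).as_rotvec()*30,.03*(q-q0)]
        r=least_squares(f,st,bounds=(lo+.03,hi-.03))
        p,Q,_=fk(r.x);e=np.linalg.norm(p-pos)
        if B is None or r.cost<B[0]:B=(r.cost,e,R.from_matrix(Q@Rm.T).magnitude(),r.x)
    return B
if __name__=='__main__':
    for (x,y) in ((.62,-.10),(.66,-.1),(.3,-.6),(.33,-.68)):
      az=np.degrees(np.arctan2(y,x))
      for a in (50,45):
        for off in (-40,-20,0,20,40):
          Rm=toolR(az+off,a);g=np.array([x,y,.05])
          q0=np.array([-np.radians(az),.3,0,2.0,0,.3,1.4+np.radians(off)])
          b=best(g+TO*Rm[:,1],Rm,q0,6);print(x,y,a,off,'%.4f %.4f'%(b[1],b[2]),b[3].round(2))
E
python3 scan.py
```

```text
0.62 -0.1 50 -40 0.0000 0.0000 [-0.42  0.39  0.23  2.07  1.05  0.61 -0.38]
0.62 -0.1 50 -20 0.0000 0.0000 [-0.92  0.45  0.91  2.22  0.77  0.09  0.15]
0.62 -0.1 50 0 0.0000 0.0000 [ 0.63  0.33 -0.61  2.2   1.76  0.23 -0.16]
0.62 -0.1 50 20 0.0014 0.0109 [ 0.89  0.39 -0.72  2.14 -0.54  0.09  2.57]
0.62 -0.1 50 40 0.0000 0.0000 [ 1.24  0.65 -1.04  2.01 -0.04  0.32  2.57]
0.62 -0.1 45 -40 0.0000 0.0000 [-1.19  0.77  1.12  2.13  0.14  0.26  0.25]
0.62 -0.1 45 -20 0.0000 0.0000 [ 0.07  0.32 -0.23  2.22  1.73  0.51 -0.62]
0.62 -0.1 45 0 0.0000 0.0000 [ 1.07  0.55 -1.1   2.23  2.06  0.48 -0.26]
0.62 -0.1 45 20 0.0088 0.0682 [ 1.08  0.46 -0.89  2.13 -0.45  0.09  2.57]
0.62 -0.1 45 40 0.0000 0.0000 [ 1.36  0.76 -1.14  2.04  0.06  0.26  2.57]
0.66 -0.1 50 -40 0.0000 0.0000 [-0.59  0.48  0.46  1.98  0.87  0.52 -0.22]
0.66 -0.1 50 -20 0.0000 0.0000 [-0.85  0.52  0.87  2.12  0.2   0.09  0.71]
0.66 -0.1 50 0 0.0000 0.0000 [ 0.43  0.37 -0.42  2.11  1.64  0.18 -0.06]
0.66 -0.1 50 20 0.0000 0.0001 [ 0.78  0.45 -0.65  2.05 -0.39  0.09  2.42]
0.66 -0.1 50 40 0.0000 0.0000 [ 1.12  0.67 -0.96  1.92 -0.05 
[... 1139 characters left out ...]
0 [0.35 0.67 0.61 1.76 0.51 0.48 0.11]
0.33 -0.68 50 -20 0.0000 0.0000 [0.36 0.61 0.68 1.89 0.15 0.17 0.79]
0.33 -0.68 50 0 0.0000 0.0000 [ 1.06  0.48 -0.03  1.9   0.81  0.09  0.71]
0.33 -0.68 50 20 0.0000 0.0000 [ 1.62  0.58 -0.55  1.83 -0.03  0.16  2.08]
0.33 -0.68 50 40 0.0000 0.0000 [ 1.88  0.75 -0.8   1.69 -0.08  0.42  2.57]
0.33 -0.68 45 -40 0.0000 0.0000 [0.14 0.79 0.85 1.8  0.35 0.37 0.15]
0.33 -0.68 45 -20 0.0000 0.0000 [ 0.31  0.63  0.7   1.94  1.02  0.09 -0.11]
0.33 -0.68 45 0 0.0000 0.0000 [ 1.62  0.59 -0.68  1.93  1.87  0.34 -0.13]
0.33 -0.68 45 20 0.0000 0.0000 [ 1.85  0.67 -0.81  1.88  1.02  0.09  1.15]
0.33 -0.68 45 40 0.0000 0.0000 [ 2.01  0.84 -0.94  1.73  0.01  0.35  2.57]
```

```bash
cat > sim.py <<'E'
from ik import *
def step(q,pos,Rm,iters=1,mid=None):
    # bounded LS step: stay close to q
    f=lambda x:np.r_[(fk(x)[0]-pos)*100,R.from_matrix(fk(x)[1]@Rm.T).as_rotvec()*30,.02*(x-q)]
    r=least_squares(f,np.clip(q,lo+.021,hi-.021),bounds=(lo+.02,hi-.02));p,Q,_=fk(r.x)
    return r.x,np.linalg.norm(p-pos)*1000,np.degrees(R.from_matrix(Q@Rm.T).magnitude())
def slerpR(A,B,t):
    v=R.from_matrix(B@A.T).as_rotvec();return R.from_rotvec(v*t).as_matrix()@A
def path(q,pos,Rm,n=10,vb=True):
    p0,R0,_=fk(q);mx=0
    for k in range(1,n+1):
        t=k/n;q1,e,a=step(q,p0+(pos-p0)*t,slerpR(R0,Rm,t));mx=max(mx,abs(q1-q).max());q=q1
    if vb: print('err %.1fmm %.1fdeg maxdq %.2f'%(e,a,mx),q.round(2))
    return q
E
python3 - <<'E'
from sim import *
from workcell import manip
q0=manip.get_obs()['joint_pos']
for P in ((.34,-.62),(.36,-.58),(.33,-.68)):
  for off in (-30,-40):
   for a in (45,):
    P=np.array(P);az=np.degrees(np.arctan2(P[1],P[0]));yaw=az+off;print(P,off,a,'yaw',yaw)
    q=path(q0,np.array([.49,-.368,.26]),toolR(-112.7,90))
    q=path(q,np.array([*P,.20]),toolR(yaw-90,90),14)
    q=path(q,np.array([*P,.065]),toolR(yaw-90,90),6)
    q=path(q,np.array([*P,.22]),toolR(yaw-90,90),6)
    Rm=toolR(yaw,a);f=Rm[:,1]
    hz=np.array([f[0],f[1],0])/np.hypot(f[0],f[1])
    q=path(q,np.array([*P,.05])+TO*f-.12*f,Rm,14)
    q=path(q,np.array([*P,.05])+TO*f,Rm,6)
    q=path(q,np.array([*P,.25])+TO*f,Rm,6)
    Rd=toolR(8.27,a)
    q=path(q,np.array([.42,-.2,.26])+TO*Rd[:,1],toolR(-45,a),16)
    q=path(q,case(-.09,-.114,.26)+TO*Rd[:,1],Rd,16)
    q=path(q,case(-.09,-.114,.2)+TO*Rd[:,1],Rd,16)
    q=path(q,case(.054,-.114,.2)+TO*Rd[:,1],Rd,10)
E
```

```text
[ 0.34 -0.62] -30 45 yaw -91.26020470831196
err 0.0mm 0.0deg maxdq 0.02 [ 0.02  0.32  0.72  1.43 -0.21  1.46  0.34]
err 0.0mm 0.0deg maxdq 0.05 [ 0.46  0.66  0.92  1.24 -0.51  1.47 -0.28]
err 0.0mm 0.0deg maxdq 0.04 [ 0.46  0.75  0.86  1.4  -0.58  1.25 -0.22]
err 0.0mm 0.0deg maxdq 0.05 [ 0.46  0.65  0.93  1.21 -0.51  1.51 -0.28]
err 0.0mm 0.0deg maxdq 0.11 [-0.4   0.46  1.19  2.14  0.54  0.37  0.15]
err 0.0mm 0.0deg maxdq 0.08 [-0.    0.7   0.92  2.01  0.47  0.16  0.18]
err 0.0mm 0.0deg maxdq 0.08 [-0.13  0.27  1.02  1.9   0.56  0.59  0.39]
err 0.0mm 0.0deg maxdq 0.14 [-0.33 -0.48  0.14  2.39  0.9   0.94  0.15]
err 0.0mm 0.0deg maxdq 0.09 [-0.72 -0.32  0.36  2.27  0.58  0.45  0.95]
err 0.0mm 0.0deg maxdq 0.01 [-0.65 -0.22  0.32  2.34  0.7   0.28  0.81]
err 0.0mm 0.0deg maxdq 0.08 [-0.58  0.14  0.35  2.02  0.12  0.2   1.35]
[ 0.34 -0.62] -40 45 yaw -101.26020470831196
err 0.0mm 0.0deg maxdq 0.02 [ 0.02  0.32  0.72  1.43 -0.21  1.46  0.34]
err 0.0mm 0.0deg maxdq 0.06 [ 0.45  0.67  0.95  1.24 -0.53  1.48 -0.44]
err 0.0mm 0.0deg maxdq 0.04 [ 0.45  0.77  0.89  1.4  -0.6   1.25 -0.39]
err
[... 3189 characters left out ...]
.0mm 0.0deg maxdq 0.07 [ 0.6   0.78  0.92  1.06 -0.6   1.55 -0.45]
err 0.0mm 0.0deg maxdq 0.04 [ 0.58  0.87  0.87  1.23 -0.65  1.32 -0.4 ]
err 0.0mm 0.0deg maxdq 0.05 [ 0.61  0.78  0.93  1.02 -0.6   1.58 -0.46]
err 0.0mm 0.0deg maxdq 0.10 [-0.18  0.65  1.07  1.9   0.27  0.53  0.22]
err 0.0mm 0.0deg maxdq 0.05 [0.11 0.83 0.91 1.81 0.21 0.36 0.26]
err 0.0mm 0.0deg maxdq 0.06 [0.02 0.51 1.02 1.69 0.29 0.68 0.43]
err 0.0mm 0.0deg maxdq 0.27 [-0.33 -0.48  0.14  2.39  0.9   0.94  0.15]
err 0.0mm 0.0deg maxdq 0.09 [-0.72 -0.32  0.36  2.27  0.58  0.45  0.95]
err 0.0mm 0.0deg maxdq 0.01 [-0.65 -0.22  0.32  2.34  0.7   0.28  0.81]
err 0.0mm 0.0deg maxdq 0.08 [-0.58  0.14  0.35  2.02  0.12  0.2   1.35]
```

```bash
python3 - <<'E'
from h import *
from workcell import manip
o=manip.get_obs()
print(delta(o,[.34,-.62,.15],toolR(-191,90)))
c=pickle.load(open('d0.pkl','rb'))['top'];print(proj(c,[.34,-.62,0]))
E
```

```text
(array([-14.99, -25.22,   1.27]), array([ 6.000e-02,  9.000e-02, -7.817e+01]))
[[441.18676334 264.45183074]]
```

Request:
arm_command([
  [[0, 0, 4, 0, 0, 0], [0, 0, 8, 0, 0, 0], [0, 0, 11, 0, 0, -3], [-1, -2, 12, 0, 0, -9], [-2, -5, 12, 0, 0, -16], [-4, -8, 12, 0, 0, -23], [-6, -11, 12, 0, 0, -30], [-8, -14, 12, 0, 0, -37], [-10, -17, 12, 0, 0, -44], [-12, -20, 12, 0, 0, -51], [-14, -23, 11, 0, 0, -58], [-15, -25.2, 8, 0, 0, -65], [-15, -25.2, 5, 0, 0, -72], [-15, -25.2, 2, 0, 0.1, -78.2], [-15, -25.2, 0, 0, 0.1, -78.2], [-15, -25.2, 0, 0, 0.1, -78.2], [-15, -25.2, 0, 0, 0.1, -78.2]],
])

```text
clock: 10.85
position: [0.3397, -0.6197, 0.137]
ee_rot: [0.067, 0.704, -0.704, -0.069]
ft_force: [0.2, 0.0, 0.4]
grip_width: 0.134
```

```bash
python3 look.py w7 wrist scene; python3 - <<'E'
from h import *
from workcell import manip
o=manip.get_obs();print(delta(o,[.34,-.62,.0645],toolR(-191,90)))
E
```

```text
{'clock': 10.85, 'position': [0.3397, -0.6197, 0.137], 'ft_force': [0.1885, 0.0236, 0.3543], 'joint_pos': [0.433, 0.7164, 0.9395, 1.3279, -0.5693, 1.3756, -0.4049], 'grip_width': 0.1339}
[[-0.982 -0.002 -0.191]
 [ 0.191  0.    -0.982]
 [ 0.002 -1.    -0.   ]]
(array([-0.  ,  0.05, -7.41]), array([ 0.1 , -0.01,  0.01]))
```

View pics/w7_wrist.png

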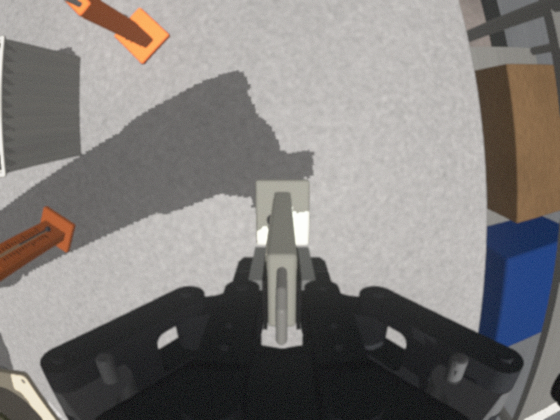

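View pics/w7_scene.png

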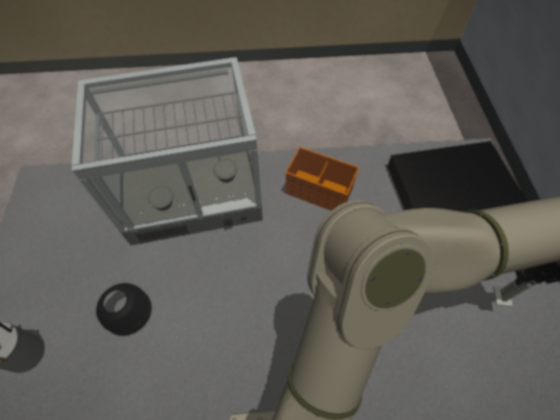

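Request:
arm_command([
  [[0, 0, -2, 0, 0, 0], [0, 0, -4, 0, 0, 0], [0, 0, -5.5, 0, 0, 0], [0, 0, -6.5, 0, 0, 0], [0, 0, -7, 0, 0, 0], [0, 0, -7.1, 0, 0, 0], [0, 0, -7.1, 0, 0, 0], [0, 0, -7.1, 0, 0, 0]],
])

```text
clock: 11.75
position: [0.34, -0.6204, 0.0671]
ee_rot: [-0.068, -0.703, 0.704, 0.068]
ft_force: [-0.0, 0.7, -0.5]
grip_width: 0.132
```

```bash
python3 look.py w8 wrist; python3 - <<'E'
from h import *
c,o=pickle.load(open('w8_wrist.pkl','rb'));W=fcloud(c)
m=(abs(W[...,0]-.34)<.045)&(abs(W[...,1]+.62)<.045)&(W[...,2]<.03)
z=W[m][:,2]*1000;print(np.histogram(z,bins=np.arange(-4,24,1)))
E
```

```text
{'clock': 11.75, 'position': [0.34, -0.6204, 0.0671], 'ft_force': [-0.0121, 0.7036, -0.5294], 'joint_pos': [0.4417, 0.7712, 0.9006, 1.3993, -0.61, 1.2604, -0.3766], 'grip_width': 0.1319}
[[-0.982 -0.    -0.191]
 [ 0.191 -0.001 -0.982]
 [ 0.    -1.     0.001]]
(array([   0,   64, 1740, 4448, 1699,   89,    2,    0,    2,    0,    5,
         36,  202,  929,  916,  133,    8,    6,    2,    5,    6,    5,
          4,    7,    5,    3,    8]), array([-4, -3, -2, -1,  0,  1,  2,  3,  4,  5,  6,  7,  8,  9, 10, 11, 12,
       13, 14, 15, 16, 17, 18, 19, 20, 21, 22, 23]))
```

Request:
arm_command([
  [[0, 0, -0.1, 0, 0, 0], [0, 0, -0.2, 0, 0, 0], [0, 0, -0.25, 0, 0, 0], [0, 0, -0.27, 0, 0, 0], [0, 0, -0.27, 0, 0, 0]],
])

```text
clock: 12.3
position: [0.3399, -0.6203, 0.0646]
ee_rot: [-0.068, -0.703, 0.704, 0.068]
ft_force: [-0.5, 1.3, 6.1]
grip_width: 0.131
```

Contact (6 N upward). Release now, opening only to 3.5 cm.

Request:
arm_command([
  [[0, 0, 0, 0, 0, 0], [0, 0, 0, 0, 0, 0], [0, 0, 0, 0, 0, 0], [0, 0, 0, 0, 0, 0], [0, 0, 0, 0, 0, 0], [0, 0, 0, 0, 0, 0], [0, 0, 0, 0, 0, 0], [0, 0, 2, 0, 0, 0], [0, 0, 5, 0, 0, 0], [0, 0, 9, 0, 0, 0], [0, 0, 13, 0, 0, 0], [0, 0, 15, 0, 0, 0], [0, 0, 15, 0, 0, 0]],
], claw=4)

```text
clock: 13.6
position: [0.34, -0.6214, 0.2174]
ee_rot: [-0.069, -0.702, 0.706, 0.067]
ft_force: [0.3, -0.0, -0.3]
grip_width: 0.467
```

```bash
cat > therm.py <<'E'
import sys
from h import *
def meas(n,x,y,z0=0):
    c,o=pickle.load(open(n+'_wrist.pkl','rb'));W=fcloud(c)
    t=(W[...,2]>z0+.120)&(W[...,2]<z0+.133)&(np.hypot(W[...,0]-x,W[...,1]-y)<.035)
    t=cv2.morphologyEx(t.astype(np.uint8),cv2.MORPH_OPEN,np.ones((3,3)))>0
    T=W[t];rr=cv2.minAreaRect((T[:,:2]*1000).astype(np.float32));print(len(T),'zmed',np.median(T[:,2]),rr)
    m=(np.hypot(W[...,0]-x,W[...,1]-y)<.05)&(W[...,2]<.03);z=W[m][:,2]*1000
    h,b=np.histogram(z,bins=np.arange(-4,16,1));print(dict(zip(b[:-1].tolist(),h.tolist())))
if __name__=='__main__': meas(sys.argv[1],float(sys.argv[2]),float(sys.argv[3]))
E
python3 look.py w9 wrist; python3 therm.py w9 .34 -.62
```

```text
{'clock': 13.6, 'position': [0.34, -0.6214, 0.2174], 'ft_force': [0.3452, -0.044, -0.3317], 'joint_pos': [0.442, 0.6702, 0.9716, 1.2169, -0.5398, 1.5086, -0.4333], 'grip_width': 0.4674}
[[-0.982  0.002 -0.191]
 [ 0.191 -0.005 -0.981]
 [-0.002 -1.     0.005]]
392 zmed 0.1262739656900303 ((339.5662841796875, -620.8949584960938), (11.190675735473633, 34.12729263305664), 78.86215209960938)
{-4: 2, -3: 98, -2: 774, -1: 1670, 0: 795, 1: 112, 2: 6, 3: 1, 4: 4, 5: 56, 6: 215, 7: 361, 8: 210, 9: 26, 10: 7, 11: 1, 12: 0, 13: 0, 14: 0}
```

View pics/w9_wrist.png

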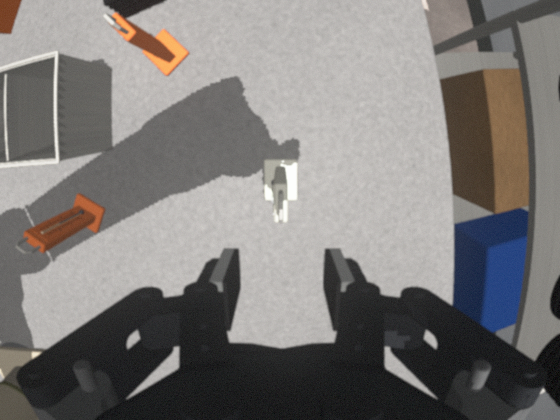

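```bash
python3 - <<'E'
from sim import *
from workcell import manip
o=manip.get_obs()
Rm=toolR(-101.1,45);f=Rm[:,1];G=np.array([.3396,-.6209,.048])
for s in (.14,):
    T=G+(TO-s)*f;print(T,delta(o,T+[0,0,.10],Rm),delta(o,T,Rm))
q=path(o['joint_pos'],T+[0,0,.1],Rm,16);q=path(q,T,Rm);path(q,G+TO*f,Rm)
R0=R.from_quat(o['ee_rot']).as_matrix()
for k in (30,60,90): print(k,np.degrees(R.from_matrix(slerpR(R0,Rm,k/100)@R0.T).as_rotvec()).round(1))
E
```

```text
[ 0.35198816 -0.55775704  0.11234672] (array([ 1.21,  6.29, -0.26]), array([-27.68,  41.38,  84.8 ])) (array([  1.21,   6.29, -10.26]), array([-27.68,  41.38,  84.8 ]))
err 0.0mm 0.0deg maxdq 0.10 [-0.52  0.28  1.22  1.95  0.61  0.82  0.08]
err 0.0mm 0.0deg maxdq 0.02 [-0.37  0.48  1.09  2.03  0.53  0.6  -0.  ]
err 0.0mm 0.0deg maxdq 0.04 [0.   0.74 0.89 1.93 0.45 0.34 0.04]
30 [-8.3 12.4 25.4]
60 [-16.6  24.8  50.9]
90 [-24.9  37.2  76.3]
```

Request:
arm_command([
  [[0.3, 1.5, 2, -2.1, 3.2, 6.5], [0.6, 3, 4, -4.3, 6.4, 13], [1.2, 5, 5, -6.4, 9.5, 19.6], [1.2, 6.3, 5, -8.5, 12.7, 26.1], [1.2, 6.3, 5, -10.6, 15.9, 32.6], [1.2, 6.3, 5, -12.8, 19.1, 39.1], [1.2, 6.3, 5, -14.9, 22.3, 45.7], [1.2, 6.3, 4, -17, 25.5, 52.2], [1.2, 6.3, 3, -19.2, 28.6, 58.7], [1.2, 6.3, 2, -21.3, 31.8, 65.2], [1.2, 6.3, 1, -23.4, 35, 71.8], [1.2, 6.3, 0, -25.6, 38.2, 78.3], [1.2, 6.3, 0, -27.7, 41.4, 84.8], [1.2, 6.3, 0, -27.7, 41.4, 84.8], [1.2, 6.3, 0, -27.7, 41.4, 84.8]],
], claw=6)

```text
clock: 15.15
position: [0.3522, -0.5562, 0.2131]
ee_rot: [0.624, -0.333, 0.677, -0.205]
ft_force: [0.5, -1.0, 0.5]
grip_width: 0.702
```

```bash
python3 look.py wA wrist; python3 therm.py wA .34 -.62; python3 - <<'E'
from sim import *
from workcell import manip
o=manip.get_obs()
Rm=toolR(-101.1,45);f=Rm[:,1];G=np.array([.3396,-.6209,.048])
print(delta(o,G+(TO-.14)*f,Rm),delta(o,G+TO*f,Rm))
E
```

```text
{'clock': 15.15, 'position': [0.3522, -0.5562, 0.2131], 'ft_force': [0.505, -1.0266, 0.471], 'joint_pos': [-0.4984, 0.2573, 1.1821, 1.9481, 0.6428, 0.8357, 0.0541], 'grip_width': 0.7017}
[[-0.138 -0.138  0.981]
 [-0.693 -0.694 -0.195]
 [ 0.707 -0.707 -0.   ]]
503 zmed 0.12618891144947933 ((340.0038757324219, -620.3562622070312), (13.858302116394043, 33.68205261230469), 77.09550476074219)
{-4: 0, -3: 21, -2: 542, -1: 1533, 0: 772, 1: 84, 2: 22, 3: 28, 4: 27, 5: 40, 6: 161, 7: 373, 8: 162, 9: 26, 10: 21, 11: 18, 12: 18, 13: 19, 14: 21}
(array([ -0.04,  -0.09, -10.14]), array([0.06, 0.02, 0.19])) (array([ -1.95,  -9.81, -20.04]), array([0.06, 0.02, 0.19]))
```

View pics/wA_wrist.png

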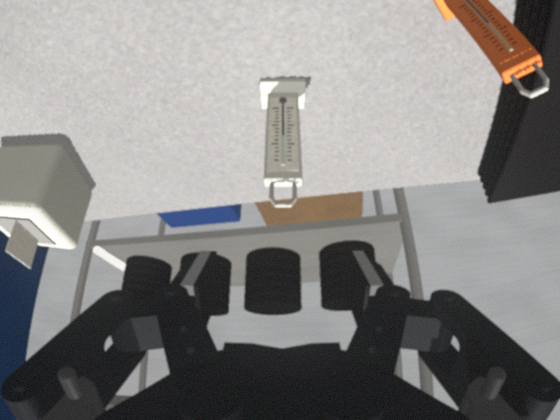

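Request:
arm_command([
  [[0, 0, -3, 0, 0, 0], [0, 0, -6, 0, 0, 0], [0, 0, -9, 0, 0, 0], [0, 0, -10.1, 0, 0, 0], [-0.4, -2, -12.2, 0, 0, 0], [-0.8, -4, -14.2, 0, 0, 0], [-1.2, -6, -16.2, 0, 0, 0], [-1.6, -8, -18.2, 0, 0, 0], [-2, -9.5, -19.8, 0, 0, 0], [-2, -9.9, -20.2, 0, 0, 0], [-2, -9.9, -20.2, 0, 0, 0], [-2, -9.9, -20.2, 0, 0, 0]],
])

```text
clock: 16.4
position: [0.3329, -0.656, 0.0126]
ee_rot: [0.624, -0.332, 0.677, -0.205]
ft_force: [-0.0, -0.0, 0.5]
grip_width: 0.701
```

```bash
python3 look.py wB wrist; python3 therm.py wB .34 -.62
```

```text
{'clock': 16.4, 'position': [0.3329, -0.656, 0.0126], 'ft_force': [-0.0045, -0.0079, 0.4523], 'joint_pos': [0.0101, 0.7375, 0.8793, 1.9311, 0.4775, 0.3399, 0.0114], 'grip_width': 0.7006}
[[-0.136 -0.137  0.981]
 [-0.692 -0.696 -0.193]
 [ 0.709 -0.705  0.   ]]
0 zmed nan ((0.0, 0.0), (0.0, 0.0), 0.0)
{-4: 0, -3: 2, -2: 1079, -1: 9492, 0: 1793, 1: 164, 2: 201, 3: 198, 4: 204, 5: 235, 6: 435, 7: 2034, 8: 418, 9: 143, 10: 133, 11: 130, 12: 131, 13: 132, 14: 130}
  return _methods._mean(a, axis=axis, dtype=dtype,
  ret = ret.dtype.type(ret / rcount)
```

View pics/wB_wrist.png

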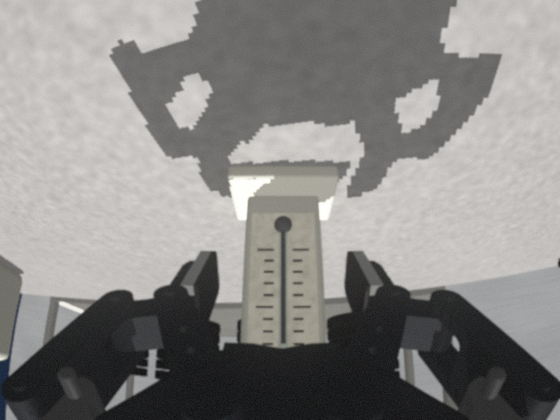

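Request:
arm_command([
  [[0, 0, 0, 0, 0, 0], [0, 0, 0, 0, 0, 0], [0, 0, 0, 0, 0, 0], [0, 0, 0, 0, 0, 0], [0, 0, 0, 0, 0, 0], [0, 0, 0, 0, 0, 0], [0, 0, 1, 0, 0, 0], [0, 0, 4, 0, 0, 0], [0, 0, 8, 0, 0, 0], [0, 0, 12, 0, 0, 0], [0, 0, 12, 0, 0, 0]],
], claw=0, newtons=80)

```text
clock: 17.55
position: [0.3327, -0.6581, 0.1376]
ee_rot: [0.623, -0.331, 0.679, -0.205]
ft_force: [-1.0, 0.0, 0.2]
grip_width: 0.383
```

```bash
python3 look.py wC wrist; cat > held.py <<'E'
import sys
from h import *
# fit thermometer in hand: front face points in tool frame
c,o=pickle.load(open(sys.argv[1]+'_wrist.pkl','rb'));W=fcloud(c);Rt=R.from_quat(o['ee_rot']).as_matrix()
m=np.zeros((420,560),bool);m[160:345,225:345]=1
# foot top / face segmentation by world coords relative to body
yaw=np.arctan2(Rt[1,1],Rt[0,1]);f=np.array([np.cos(yaw),np.sin(yaw),0]);l=np.array([-np.sin(yaw),np.cos(yaw),0])
g=o['position']-.051*Rt[:,1]
D=W-g;X=np.stack([D@f,D@l,D[...,2]],-1)*1000
k=m&(abs(X[...,0]+6)<14)&(abs(X[...,1])<15)&(X[...,2]>-36)&(X[...,2]<40)
P=X[k];A=np.c_[P[:,1],P[:,2],np.ones(len(P))]
for _ in range(3):
    s=np.linalg.lstsq(A,P[:,0],rcond=None)[0];r=P[:,0]-A@s;i=abs(r)<2;P,A=P[i],A[i]
print('n',len(P),'face x=%.4f*y+%.4f*z+%.2f'%tuple(s),'resid',r.std(),'-> yaw err deg %.2f pitch deg %.2f'%(-np.degrees(s[0]),np.degrees(s[1])))
k=m&(X[...,2]<-35)&(X[...,2]>-75)&(X[...,0]>-35)&(X[...,0]<-8)&(abs(X[...,1])<28)
P=X[k];h,b=np.histogram(P[:,2],bins=np.arange(-60,-35));j=h.argmax();Q=P[abs(P[:,2]-b[j])<3];print('foot top rel grasp z %.1f'%np.median(Q[:,2]),len(Q),'y range',np.percentile(Q[:,1],[1,99]),'front x',np.percentile(Q[:,0],[1,99]))
A=np.c_[Q[:,0],Q[:,1],np.ones(len(Q))];print('foot plane',np.degrees(np.linalg.lstsq(A,Q[:,2],rcond=None)[0][:2]))
E
python3 held.py wB; python3 held.py wC
```

```text
{'clock': 17.55, 'position': [0.3327, -0.6581, 0.1376], 'ft_force': [-1.0151, 0.0127, 0.1806], 'joint_pos': [-0.0424, 0.4824, 0.9362, 1.8841, 0.5195, 0.5593, 0.1566], 'grip_width': 0.3825}
[[-0.141 -0.134  0.981]
 [-0.69  -0.698 -0.195]
 [ 0.71  -0.704  0.006]]
n 9391 face x=-0.0002*y+-0.0091*z+-6.64 resid 0.7312532193196959 -> yaw err deg 0.01 pitch deg -0.52
foot top rel grasp z -41.3 2382 y range [-24.14431017  23.68945138] front x [-20.84787222  -8.27944328]
foot plane [11.27374787 -0.03454724]
n 9243 face x=0.0153*y+-0.0107*z+-5.82 resid 0.7168226591235431 -> yaw err deg -0.87 pitch deg -0.61
foot top rel grasp z -41.0 2099 y range [-24.25421108  23.45742254] front x [-19.84151777  -8.18077395]
foot plane [9.68347643 0.24147162]
```

View pics/wC_wrist.png

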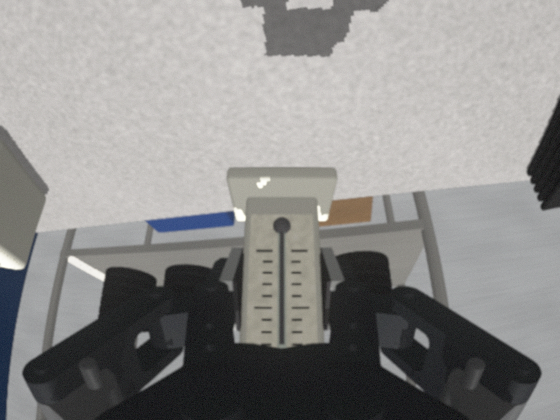

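```bash
cat > loopf.py <<'E'
from sim import *
LO=np.array([-.0005,-.0003,.088])
def loop(o):
    Rt=R.from_quat(o['ee_rot']).as_matrix();y=np.arctan2(Rt[1,1],Rt[0,1]);f=np.array([np.cos(y),np.sin(y),0]);l=np.array([-np.sin(y),np.cos(y),0])
    return o['position']-.051*Rt[:,1]+LO[0]*f+LO[1]*l+[0,0,LO[2]]
def tcp_for(lp,yaw,a=45):
    Rm=toolR(yaw,a);y=np.radians(yaw);f=np.array([np.cos(y),np.sin(y),0]);l=np.array([-np.sin(y),np.cos(y),0])
    return lp-LO[0]*f-LO[1]*l-[0,0,LO[2]]+.051*Rm[:,1],Rm
def tocase(p):
    t=np.radians(8.27);d=np.array(p)-[.7793,.2330,0];return np.array([d[0]*np.cos(t)+d[1]*np.sin(t)+.15,-d[0]*np.sin(t)+d[1]*np.cos(t),d[2]])
E
python3 - <<'E'
from loopf import *
from workcell import manip
o=manip.get_obs();p0=o['position'];R0=R.from_quat(o['ee_rot']).as_matrix();q=o['joint_pos'];print(loop(o))
A=case(-.07,-.114,.30);print('A',A)
way=np.array([[.34,-.62,.30],[.40,-.55,.36],[.48,-.42,.37],[.53,-.25,.37],[.55,-.08,.36],[.57,.03,.33],A])
n=20
d=np.r_[0,np.cumsum(np.linalg.norm(np.diff(way,axis=0),axis=1))];
for k in range(1,n+1):
    t=k/n;lp=np.array([np.interp(t*d[-1],d,way[:,i]) for i in range(3)]);yaw=-101.3+t*(8.27+101.3)
    T,Rm=tcp_for(lp,yaw);q2,e,a=step(q,T,Rm)
    dl=delta(o,T,Rm);print(dl[0],dl[1],'%.1f %.1f dq %.2f'%(e,a,abs(q2-q).max()),q2.round(2));q=q2
E
```

```text
[ 0.33913559 -0.62078873  0.25856243]
A [0.57798527 0.08854108 0.3       ]
[2.58 2.57 6.3 ] [0.19 0.2  5.38] 0.0 0.0 dq 0.17 [-0.14  0.32  0.96  1.88  0.6   0.66  0.22]
[5.09 5.08 8.46] [ 0.18  0.21 10.86] 0.0 0.0 dq 0.10 [-0.22  0.22  0.96  1.91  0.67  0.69  0.24]
[ 7.59  7.81 10.19] [ 0.17  0.21 16.34] 0.0 0.0 dq 0.10 [-0.28  0.12  0.94  1.93  0.74  0.72  0.25]
[10.01 11.24 10.45] [ 0.16  0.22 21.81] 0.0 0.0 dq 0.08 [-0.33  0.04  0.9   1.97  0.82  0.73  0.24]
[12.42 14.69 10.71] [ 0.15  0.23 27.29] 0.0 0.0 dq 0.07 [-0.36 -0.02  0.85  2.    0.87  0.75  0.24]
[14.83 18.18 10.97] [ 0.14  0.24 32.77] 0.0 0.0 dq 0.05 [-0.39 -0.08  0.81  2.03  0.9   0.75  0.26]
[16.86 21.86 11.13] [ 0.13  0.25 38.25] 0.0 0.0 dq 0.05 [-0.42 -0.13  0.76  2.06  0.93  0.75  0.27]
[18.28 25.84 11.13] [ 0.12  0.25 43.73] 0.0 0.0 dq 0.06 [-0.44 -0.19  0.71  2.1   0.95  0.76  0.29]
[19.69 29.86 11.13] [ 0.1   0.26 49.21] 0.0 0.0 dq 0.05 [-0.47 -0.23  0.67  2.13  0.96  0.76  0.31]
[21.07 33.89 11.13] [ 0.09  0.27 54.68] 0.0 0.0 dq 0.04 [-0.5  -0.27  0.63  2.16  0.96  0.75  0.34]
[22.43 37.95 11.13] [ 0.08  0.27 6
[... 361 characters left out ...]
  2.25  0.92  0.69  0.48]
[25.03 54.89 10.23] [3.000e-02 3.000e-01 8.208e+01] 0.0 0.0 dq 0.04 [-0.68 -0.38  0.5   2.27  0.9   0.66  0.52]
[25.72 59.06  9.53] [1.000e-02 3.000e-01 8.756e+01] 0.0 0.0 dq 0.04 [-0.72 -0.37  0.5   2.28  0.89  0.62  0.56]
[26.47 63.18  8.5 ] [-0.    0.3  93.03] 0.0 0.0 dq 0.06 [-0.76 -0.35  0.5   2.29  0.87  0.56  0.59]
[27.18 67.3   7.47] [-2.000e-02  3.100e-01  9.851e+01] 0.0 0.0 dq 0.06 [-0.81 -0.32  0.52  2.29  0.85  0.5   0.64]
[27.73 71.24  5.93] [-3.0000e-02  3.1000e-01  1.0399e+02] 0.0 0.0 dq 0.08 [-0.86 -0.28  0.55  2.29  0.82  0.42  0.7 ]
[28.17 75.09  4.13] [-5.0000e-02  3.1000e-01  1.0947e+02] 0.0 0.0 dq 0.09 [-0.92 -0.22  0.59  2.3   0.77  0.33  0.77]
```

Request:
arm_command([
  [[0, 0, 5, 0, 0, 3], [2.5, 2.5, 9, 0, 0, 8], [5, 5, 11, 0, 0, 13], [7.6, 7.8, 12, 0, 0, 18], [10, 11, 12, 0, 0, 23], [12.5, 14.5, 12, 0, 0, 28], [15, 18, 12, 0, 0, 33], [17, 22, 12, 0, 0, 38], [18.5, 26, 12, 0, 0, 43], [20, 30, 12, 0, 0, 49], [21, 34, 12, 0, 0, 55], [22.5, 38, 12, 0, 0, 60], [23, 42, 12, 0, 0, 65], [24, 46.5, 11, 0, 0, 71], [24.5, 50.5, 11, 0, 0, 76.5], [25, 54, 11, 0, 0, 81], [25, 54, 11, 0, 0, 82], [25, 54, 11, 0, 0, 82]],
])

```text
clock: 19.4
position: [0.5812, -0.1162, 0.2405]
ee_rot: [0.69, 0.158, 0.375, -0.598]
ft_force: [-0.6, -0.8, -0.3]
grip_width: 0.384
```

```bash
python3 look.py wD wrist; python3 held.py wD; python3 - <<'E'
from loopf import *
from workcell import manip
o=manip.get_obs();q=o['joint_pos'];print(loop(o),tocase(loop(o)));print('elbow/wrist',fk(q)[2].round(2).tolist())
for P in ((-.10,-.114,.32),(-.07,-.114,.29),(.0,-.114,.289),(.054,-.114,.289)):
    T,Rm=tcp_for(case(*P),8.27);dl=delta(o,T,Rm);print(P,dl)
    q=path(q,T,Rm,12)
E
```

```text
{'clock': 19.4, 'position': [0.5812, -0.1162, 0.2405], 'ft_force': [-0.6017, -0.8248, -0.2969], 'joint_pos': [-0.7256, -0.4138, 0.5528, 2.2637, 0.9297, 0.6888, 0.5239], 'grip_width': 0.3837}
[[ 0.668  0.668  0.328]
 [-0.231 -0.234  0.945]
 [ 0.708 -0.707 -0.002]]
n 9241 face x=-0.0005*y+-0.0065*z+-6.33 resid 0.7160683420411549 -> yaw err deg 0.03 pitch deg -0.37
foot top rel grasp z -40.9 2205 y range [-23.77745769  23.86545955] front x [-20.59019725  -8.14203961]
foot plane [ 8.70512023 -0.10027156]
[ 0.54670152 -0.10491331  0.36476393] [-0.12878454 -0.30094291  0.36476393]
elbow/wrist [[0.0, 0.0, 0.0], [0.0, 0.0, 0.26], [-0.12, -0.14, 0.67], [-0.12, -0.14, 0.67], [0.33, -0.03, 0.51], [0.33, -0.03, 0.51], [0.33, -0.03, 0.51], [0.58, -0.12, 0.24]]
(-0.1, -0.114, 0.32) (array([ 0.31, 20.65, -4.48]), array([ 0.09,  0.04, 27.53]))
err 0.0mm 0.0deg maxdq 0.03 [-0.96 -0.37  0.58  2.34  0.84  0.45  0.73]
(-0.07, -0.114, 0.29) (array([ 3.28, 21.09, -7.48]), array([ 0.09,  0.04, 27.53]))
err 0.0mm 0.0deg maxdq 0.01 [-0.98 -0.21  0.65  2.31  0.84  0.31  0.71]
(0.0, -0.114, 0.289) (array([10.21, 22.09, -7.58]), array([ 0.09,  0.04, 27.53]))
err 0.0mm 0.0deg maxdq 0.08 [-1.12  0.01  0.87  2.16  0.34  0.2   1.17]
(0.054, -0.114, 0.289) (array([15.55, 22.87, -7.58]), array([ 0.09,  0.04, 27.53]))
err 0.0mm 0.0deg maxdq 0.06 [-0.84  0.16  0.64  2.03 -0.13  0.2   1.59]
```

View pics/wD_wrist.png

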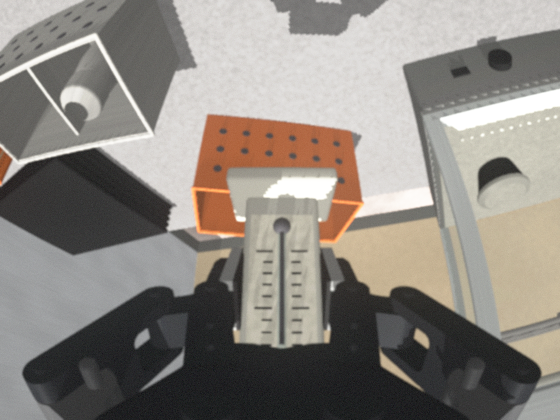

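Request:
arm_command([
  [[0, 3, 0, 0, 0, 4], [0, 7, 0, 0, 0, 9], [0, 11, 0, 0, 0, 14], [0, 15, -1, 0, 0, 19], [0, 18, -2, 0, 0, 24], [0.3, 20, -3.5, 0.1, 0, 27.5], [0.3, 20.6, -4.5, 0.1, 0, 27.5], [0.3, 20.6, -4.5, 0.1, 0, 27.5], [0.3, 20.6, -4.5, 0.1, 0, 27.5], [0.3, 20.6, -4.5, 0.1, 0, 27.5]],
])

```text
clock: 20.45
position: [0.5853, 0.0892, 0.1972]
ee_rot: [-0.632, -0.317, -0.224, 0.671]
ft_force: [-0.0, 0.8, 0.1]
grip_width: 0.38
```

```bash
python3 look.py wE wrist; python3 held.py wE; python3 - <<'E'
from loopf import *
from workcell import manip
o=manip.get_obs();q=o['joint_pos'];print(loop(o),tocase(loop(o)).round(4))
for P in ((-.07,-.114,.289),):
    T,Rm=tcp_for(case(*P),8.27);dl=delta(o,T,Rm);print(P,dl)
c,_=pickle.load(open('wE_wrist.pkl','rb'))
W=fcloud(c);L=(W-[.7793,.2330,0]);t=np.radians(8.27)
L=np.stack([L[...,0]*np.cos(t)+L[...,1]*np.sin(t)+.15,-L[...,0]*np.sin(t)+L[...,1]*np.cos(t),L[...,2]],-1)*1000
m=(abs(L[...,0])<6)&(L[...,2]>20)&(L[...,2]<92)&(abs(L[...,1])<205);P=L[m];A=np.c_[P[:,1],P[:,2],np.ones(len(P))];print('front plane',np.linalg.lstsq(A,P[:,0],rcond=None)[0],len(P))
for v in range(150,330,12):
    row=L[v];f=(abs(row[:,0])<16)&(row[:,2]>112);us=np.where(f)[0]
    g=np.split(us,np.where(np.diff(us)>2)[0]+1)
    print(v,[(int(k[0]),int(k[-1]),row[k[0]].round(0).tolist(),row[k[-1]].round(0).tolist()) for k in g if len(k)>3])
# points near hook
m=(L[...,0]>20)&(L[...,0]<75)&(abs(L[...,1]+114)<60)&(L[...,2]>270)&(L[...,2]<310);print('hook pts',m.sum(),L[m].round(0)[:20].tolist())
E
```

```text
{'clock': 20.45, 'position': [0.5853, 0.0892, 0.1972], 'ft_force': [-0.0053, 0.7973, 0.0909], 'joint_pos': [-0.9398, -0.3613, 0.5579, 2.3344, 0.8242, 0.4445, 0.7437], 'grip_width': 0.3803}
[[ 0.698  0.701 -0.143]
 [ 0.101  0.102  0.99 ]
 [ 0.709 -0.705  0.001]]
n 9244 face x=-0.0022*y+-0.0082*z+-6.22 resid 0.7197718973493431 -> yaw err deg 0.13 pitch deg -0.47
foot top rel grasp z -40.9 2149 y range [-23.43376513  24.29661511] front x [-20.27891181  -8.1966492 ]
foot plane [ 8.87436404e+00 -1.88757056e-03]
[0.54904659 0.08375232 0.3212367 ] [-0.0993 -0.1146  0.3212]
(-0.07, -0.114, 0.289) (array([ 2.88,  0.48, -3.23]), array([-0.07,  0.14,  0.02]))
front plane [ 2.06877249e-04  2.73763260e-02 -1.56134107e+00] 17015
150 []
162 []
174 []
186 [(0, 7, [-13.0, -434.0, 115.0], [-7.0, -427.0, 112.0]), (176, 193, [-0.0, -209.0, 115.0], [3.0, -194.0, 113.0]), (370, 395, [2.0, -34.0, 113.0], [4.0, -9.0, 112.0])]
198 [(18, 33, [5.0, -413.0, 121.0], [14.0, -397.0, 116.0]), (173, 194, [-0.0, -210.0, 128.0], [12.0, -194.0, 120.0]), (370, 559, [12.0, -33.0, 120.0], [-1.0, 204.0, 124.0])]
210 [(171,
[... 412 characters left out ...]
 559, [11.0, -33.0, 169.0], [1.0, 174.0, 182.0])]
258 [(163, 186, [0.0, -210.0, 184.0], [11.0, -193.0, 179.0]), (378, 559, [11.0, -34.0, 179.0], [1.0, 168.0, 196.0])]
270 [(161, 184, [0.0, -210.0, 195.0], [12.0, -194.0, 190.0]), (380, 559, [11.0, -33.0, 190.0], [5.0, 167.0, 207.0])]
282 [(159, 183, [1.0, -210.0, 204.0], [12.0, -194.0, 200.0]), (381, 559, [10.0, -34.0, 201.0], [5.0, 161.0, 220.0])]
294 [(174, 182, [-1.0, -196.0, 214.0], [13.0, -194.0, 210.0]), (382, 389, [13.0, -34.0, 210.0], [0.0, -32.0, 214.0]), (427, 559, [4.0, 2.0, 215.0], [4.0, 157.0, 232.0])]
306 [(446, 559, [6.0, 19.0, 226.0], [4.0, 151.0, 244.0])]
318 [(466, 559, [5.0, 36.0, 238.0], [5.0, 149.0, 255.0])]
hook pts 0 []
```

View pics/wE_wrist.png

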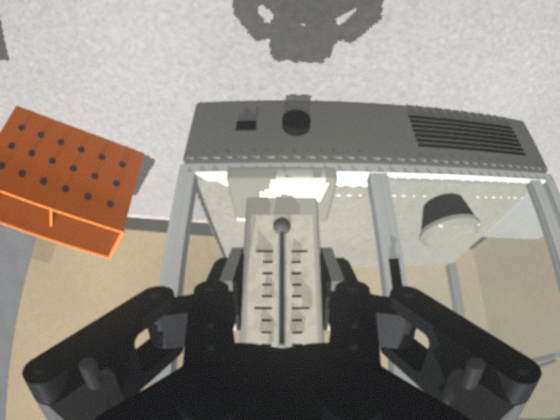

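Request:
arm_command([
  [[1, 0.1, -1, 0, 0.1, 0], [2, 0.3, -2, 0, 0.1, 0], [2.9, 0.5, -3.2, 0, 0.1, 0], [2.9, 0.5, -3.2, 0, 0.1, 0], [4.4, 0.7, -3.2, 0, 0.1, 0], [5.9, 0.9, -3.2, 0, 0.1, 0], [7.4, 1.1, -3.2, 0, 0.1, 0], [8.8, 1.35, -3.2, 0, 0.1, 0], [10, 1.5, -3.2, 0, 0.1, 0], [11, 1.7, -3.2, 0, 0.1, 0], [11.3, 1.75, -3.2, 0, 0.1, 0], [11.3, 1.75, -3.2, 0, 0.1, 0], [11.3, 1.75, -3.2, 0, 0.1, 0]],
])

```text
clock: 21.8
position: [0.6976, 0.1075, 0.1648]
ee_rot: [-0.631, -0.317, -0.223, 0.672]
ft_force: [0.4, 0.5, -1.2]
grip_width: 0.38
```

```bash
python3 look.py wF wrist scene top; python3 held.py wF; python3 - <<'E'
from loopf import *
from workcell import manip
o=manip.get_obs();q=o['joint_pos'];print(loop(o),tocase(loop(o)).round(4))
for P in ((.052,-.114,.289),(.052,-.114,.279)):
    T,Rm=tcp_for(case(*P),8.27);dl=delta(o,T,Rm);print(P,dl)
for n in('scene','top'):
    c,_=pickle.load(open(f'wF_{n}.pkl','rb'));u=proj(c,[case(.054,-.114,.285),loop(o)]);print(n,u)
    x,y=u.mean(0).astype(int);cv2.imwrite(f'pics/wF_{n}z.png',cv2.resize(c['pixels'][max(0,y-45):y+45,x-60:x+60],None,fx=6,fy=6,interpolation=cv2.INTER_CUBIC))
E
```

```text
{'clock': 21.8, 'position': [0.6976, 0.1075, 0.1648], 'ft_force': [0.3824, 0.4842, -1.2058], 'joint_pos': [-1.0945, 0.0595, 0.8705, 2.1314, 0.1204, 0.1907, 1.3631], 'grip_width': 0.3801}
[[ 0.7    0.699 -0.145]
 [ 0.101  0.104  0.989]
 [ 0.707 -0.707  0.002]]
n 9250 face x=-0.0004*y+-0.0048*z+-6.24 resid 0.7217859840390622 -> yaw err deg 0.02 pitch deg -0.28
foot top rel grasp z -41.0 2196 y range [-23.37578316  24.36706947] front x [-20.48510082  -8.18701005]
foot plane [8.70266075 0.08481837]
[0.66148489 0.10188836 0.28882371] [ 0.0146 -0.1128  0.2888]
(0.052, -0.114, 0.289) (array([3.72, 0.41, 0.02]), array([-0.09, -0.  , -0.07]))
(0.052, -0.114, 0.279) (array([ 3.72,  0.41, -0.98]), array([-0.09, -0.  , -0.07]))
scene [[219.29245101 155.95495514]
 [220.72461364 166.87325582]]
top [[209.00726269 148.80077764]
 [210.89642708 161.33847127]]
```

View pics/wF_scenez.png

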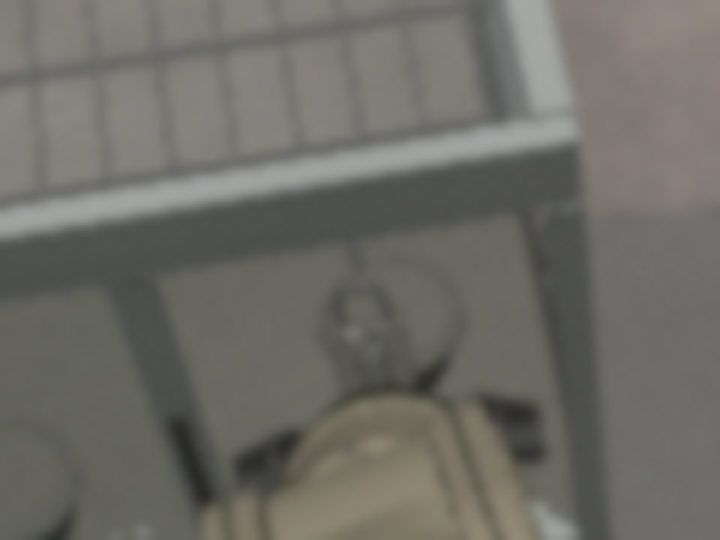

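View pics/wF_topz.png

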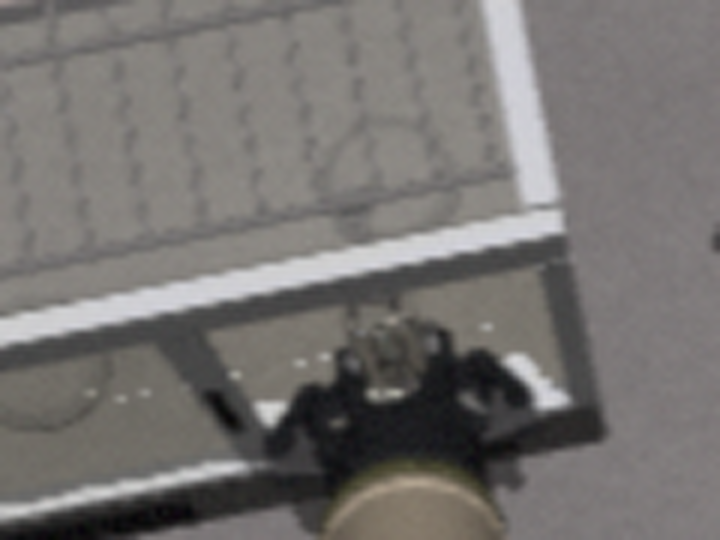

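View pics/wF_wrist.png

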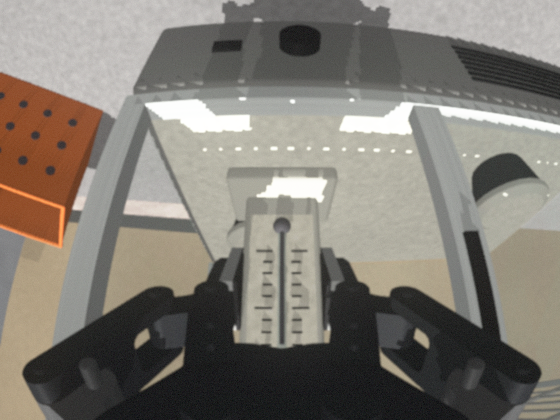

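Request:
arm_command([
  [[0.5, 0, 0, 0, 0, 0], [1.2, 0.1, 0, 0, 0, 0], [1.9, 0.15, 0, 0, 0, 0], [2.6, 0.25, 0, 0, 0, 0], [3.2, 0.35, 0, 0, 0, 0], [3.6, 0.4, 0, 0, 0, 0], [3.6, 0.4, 0, 0, 0, 0], [3.6, 0.4, 0, 0, 0, 0]],
])

```text
clock: 22.75
position: [0.7337, 0.1113, 0.1645]
ee_rot: [-0.632, -0.317, -0.223, 0.671]
ft_force: [-0.2, 0.6, -1.2]
grip_width: 0.381
```

```bash
python3 look.py wG wrist scene; python3 held.py wG; python3 - <<'E'
from loopf import *
from workcell import manip
o=manip.get_obs();q=o['joint_pos'];print(loop(o),tocase(loop(o)).round(4))
for P in ((.052,-.114,.279),):
    T,Rm=tcp_for(case(*P),8.27);dl=delta(o,T,Rm);print(P,dl)
c,_=pickle.load(open(f'wG_scene.pkl','rb'));u=proj(c,[case(.054,-.114,.285),loop(o)]);print(u)
x,y=u.mean(0).astype(int);cv2.imwrite(f'pics/wG_scenez.png',cv2.resize(c['pixels'][max(0,y-45):y+45,x-60:x+60],None,fx=6,fy=6,interpolation=cv2.INTER_CUBIC))
E
```

```text
{'clock': 22.75, 'position': [0.7337, 0.1113, 0.1645], 'ft_force': [-0.1666, 0.6426, -1.2203], 'joint_pos': [-0.8867, 0.16, 0.6909, 2.0407, -0.1677, 0.1955, 1.6228], 'grip_width': 0.3812}
[[ 0.7    0.7   -0.145]
 [ 0.102  0.103  0.989]
 [ 0.707 -0.707  0.001]]
n 9220 face x=-0.0023*y+-0.0054*z+-6.24 resid 0.7234207727813832 -> yaw err deg 0.13 pitch deg -0.31
foot top rel grasp z -41.0 2162 y range [-23.36430969  24.31849898] front x [-20.43870248  -8.17334661]
foot plane [8.16928163 0.01855736]
[0.69746186 0.10588822 0.28856815] [ 0.0507 -0.114   0.2886]
(0.052, -0.114, 0.279) (array([ 0.13,  0.01, -0.96]), array([-0.05, -0.01, -0.07]))
[[219.29245101 155.95495514]
 [219.28113122 156.04103192]]
```

View pics/wG_scenez.png

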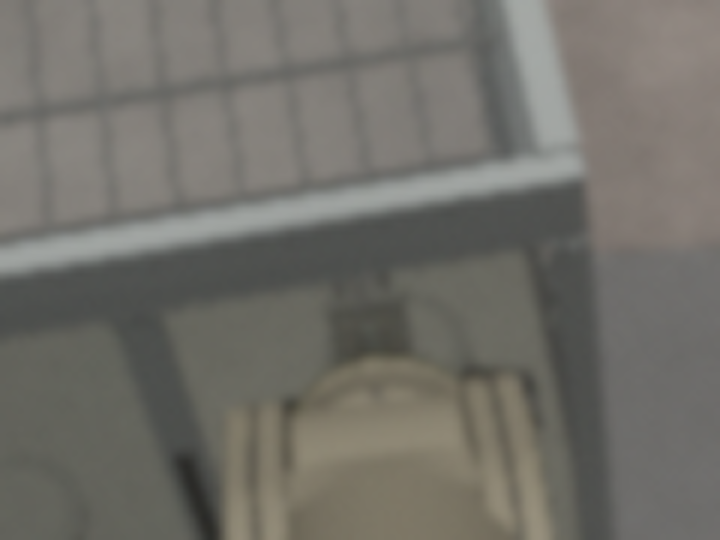

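Request:
arm_command([
  [[0, 0, -0.3, 0, 0, 0], [0, 0, -0.6, 0, 0, 0], [0, 0, -0.8, 0, 0, 0], [0, 0, -0.95, 0, 0, 0], [0, 0, -0.95, 0, 0, 0], [0, 0, -0.95, 0, 0, 0]],
])

```text
clock: 23.45
position: [0.734, 0.1114, 0.1551]
ee_rot: [-0.632, -0.317, -0.223, 0.671]
ft_force: [0.1, -0.5, -0.3]
grip_width: 0.383
```

Request:
arm_command([
  [[0, 0, -0.08, 0, 0, 0], [0, 0, -0.12, 0, 0, 0], [0, 0, -0.12, 0, 0, 0], [0, 0, -0.12, 0, 0, 0]],
])

```text
clock: 23.85
position: [0.7339, 0.1116, 0.1539]
ee_rot: [-0.632, -0.317, -0.223, 0.671]
ft_force: [0.1, 0.8, -0.4]
grip_width: 0.381
```

```bash
python3 look.py wH wrist; python3 held.py wH; python3 - <<'E'
from loopf import *
from workcell import manip
o=manip.get_obs();print(tocase(loop(o)).round(4))
E
```

```text
{'clock': 23.85, 'position': [0.7339, 0.1116, 0.1539], 'ft_force': [0.1097, 0.8265, -0.3543], 'joint_pos': [-0.8487, 0.1765, 0.6522, 2.0478, -0.2048, 0.172, 1.6553], 'grip_width': 0.3809}
[[ 0.7    0.7   -0.145]
 [ 0.102  0.103  0.989]
 [ 0.707 -0.707  0.001]]
n 9210 face x=-0.0013*y+-0.0055*z+-6.25 resid 0.714048618852526 -> yaw err deg 0.07 pitch deg -0.32
foot top rel grasp z -41.0 2186 y range [-23.47409817  24.38103079] front x [-20.44655688  -8.20859203]
foot plane [8.48285482 0.06292404]
[ 0.0511 -0.114   0.278 ]
```

Request:
arm_command([
  [[0, 0, -0.05, 0, 0, 0], [0, 0, -0.08, 0, 0, 0], [0, 0, -0.1, 0, 0, 0], [0, 0, -0.1, 0, 0, 0]],
])

```text
clock: 24.3
position: [0.7339, 0.1116, 0.1528]
ee_rot: [-0.632, -0.317, -0.223, 0.671]
ft_force: [-0.4, -1.5, -0.2]
grip_width: 0.381
```

Request:
arm_command([
  [[0, 0, -0.05, 0, 0, 0], [0, 0, -0.1, 0, 0, 0], [0, 0, -0.1, 0, 0, 0], [0, 0, -0.1, 0, 0, 0]],
])

```text
clock: 24.7
position: [0.7342, 0.1116, 0.1523]
ee_rot: [-0.631, -0.317, -0.223, 0.671]
ft_force: [0.2, -0.5, 1.6]
grip_width: 0.382
```

Request:
arm_command([
  [[0, 0, 0, 0, 0, 0], [0, 0, 0, 0, 0, 0], [0, 0, 0, 0, 0, 0], [0, 0, 0, 0, 0, 0], [0, 0, 0, 0, 0, 0], [0, 0, 0, 0, 0, 0]],
], claw=5.2)

```text
clock: 25.3
position: [0.7339, 0.1116, 0.1518]
ee_rot: [-0.632, -0.317, -0.223, 0.671]
ft_force: [0.7, -0.1, 0.3]
grip_width: 0.607
```

```bash
python3 look.py wI wrist; python3 held.py wI
```

```text
{'clock': 25.3, 'position': [0.7339, 0.1116, 0.1518], 'ft_force': [0.6587, -0.0648, 0.2709], 'joint_pos': [-0.8412, 0.1795, 0.6445, 2.0492, -0.2112, 0.1676, 1.661], 'grip_width': 0.6066}
[[ 0.7    0.7   -0.145]
 [ 0.102  0.103  0.989]
 [ 0.707 -0.707  0.001]]
n 9240 face x=0.0026*y+-0.0112*z+-6.30 resid 0.7251535209187041 -> yaw err deg -0.15 pitch deg -0.64
foot top rel grasp z -40.5 2298 y range [-24.10655423  23.67393389] front x [-20.47391409  -8.16588324]
foot plane [10.90510596 -0.16133605]
```

View pics/wI_wrist.png

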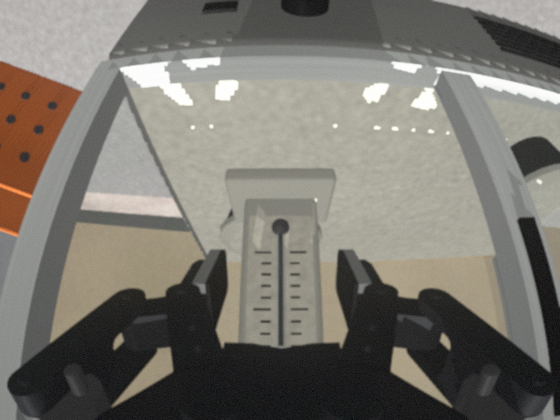

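Request:
arm_command([
  [[-0.3, -0.04, 0, 0, 0, 0], [-0.8, -0.12, 0, 0, 0, 0], [-1.5, -0.22, 0, 0, 0, 0], [-2.5, -0.36, 0, 0, 0, 0], [-4, -0.58, 0, 0, 0, 0], [-5.5, -0.8, 0, 0, 0, 0], [-7, -1, 0, 0, 0, 0], [-8.5, -1.23, 0.2, 0, 0, 0], [-10, -1.45, 0.5, 0, 0, 0], [-11.5, -1.67, 1, 0, 0, 0], [-13, -1.9, 1.5, 0, 0, 0], [-14.5, -2.1, 2, 0, 0, 0], [-16, -2.3, 3, 0, 0, 0], [-16, -2.3, 3, 0, 0, 0], [-16, -2.3, 3, 0, 0, 0]],
])

```text
clock: 26.85
position: [0.5741, 0.0889, 0.182]
ee_rot: [-0.631, -0.317, -0.223, 0.672]
ft_force: [1.1, -0.1, 0.5]
grip_width: 0.608
```

```bash
python3 look.py wJ wrist scene top; python3 - <<'E'
from loopf import *
c,o=pickle.load(open('wJ_wrist.pkl','rb'));W=fcloud(c);sh=W.shape
t=np.radians(8.27);D=W-[.7793,.2330,0]
L=np.stack([D[...,0]*np.cos(t)+D[...,1]*np.sin(t)+.15,-D[...,0]*np.sin(t)+D[...,1]*np.cos(t),D[...,2]],-1)*1000
k=(abs(L[...,0]-45)<12)&(abs(L[...,1]+114)<14)&(L[...,2]>152)&(L[...,2]<262);P=L[k];A=np.c_[P[:,1]+114,P[:,2]-278,np.ones(len(P))]
s=np.linalg.lstsq(A,P[:,0],rcond=None)[0];print(len(P),s,'face x at loop height; deg',np.degrees(s[:2]))
k=(abs(L[...,0]-45)<12)&(abs(L[...,1]+114)<30)&(L[...,2]>170)&(L[...,2]<262);P=L[k];print('body y',np.percentile(P[:,1],[1,50,99]),'z max',L[(abs(L[...,0]-48)<12)&(abs(L[...,1]+114)<30)&(L[...,2]>140)][:,2].max())
k=(abs(L[...,1]+114)<30)&(L[...,0]>22)&(L[...,0]<42)&(L[...,2]>125)&(L[...,2]<165);print('foot top z',np.percentile(L[k][:,2],[50]),k.sum())
I=c['pixels'];cv2.imwrite('pics/wJz.png',cv2.resize(I[80:330,160:400],None,fx=2.4,fy=2.4,interpolation=cv2.INTER_CUBIC))
for n in ('scene','top'):
  a=pickle.load(open('d0.pkl','rb'))[n]['pixels'];b=pickle.load(open(f'wJ_{n}.pkl','rb'))[0]['pixels'];cv2.imwrite(f'pics/wJ_{n}.png',b)
E
```

```text
{'clock': 26.85, 'position': [0.5741, 0.0889, 0.182], 'ft_force': [1.1062, -0.0945, 0.498], 'joint_pos': [-1.0726, -0.4209, 0.6629, 2.3781, 0.9788, 0.4802, 0.6155], 'grip_width': 0.608}
[[ 0.699  0.7   -0.145]
 [ 0.101  0.105  0.989]
 [ 0.708 -0.706  0.003]]
2493 [-2.18529975e-03 -4.10319712e-03  4.46634487e+01] face x at loop height; deg [-0.12520845 -0.23509588]
body y [-130.40460323 -113.79933284  -97.18323632] z max 230.05370353121063
foot top z [146.08056701] 587
```

View pics/wJ_wrist.png

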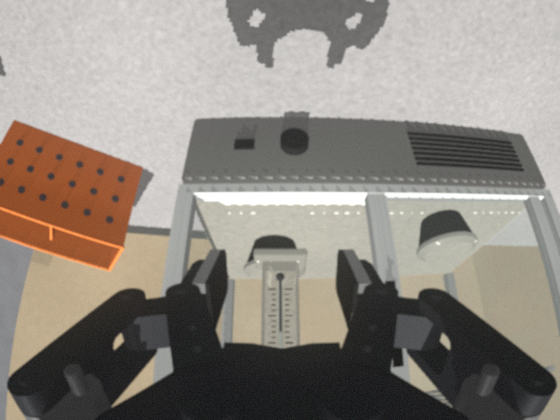

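View pics/wJ_scene.png

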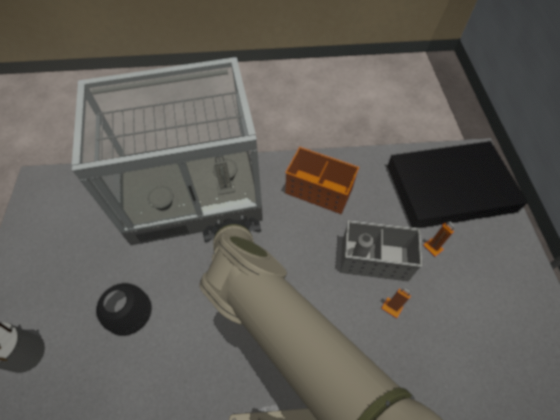

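```bash
python3 - <<'E'
from workcell import manip
print(manip.hand_in());o=manip.get_obs();print(o['clock'],o['ft_force'])
E
```

```text
the job is handed in; nothing more can be done
None
the job is handed in; nothing more can be done
```

The thermometer now hangs by its loop on the hook under the shelf, scale towards the doorway, and the job was handed in at about 27 s on the clock. No verdict was reported.

**What I did:** I lifted the thermometer out of the caddy by its body and stood it on the counter at (0.340, -0.621), upright and let go. I took a fresh hold about 49 mm up with the hand sloped at 45°, carried it in through the doorway and put the loop over the hook tip. I then lowered it until it touched, let go and backed straight out.

**Last checks, from the wrist camera:**

| Check | Measured | Allowed |
|---|---|---|
| Loop along the hook (x) | about -3 mm | -16 to +14 mm |
| Loop across the hook (y) | about 0 mm | ±8 mm |
| Loop below the hook point | about 8–10 mm (nominal 7) | 3–12 mm |
| Tilt | about 0.3° | 0.2 rad (11.5°) |

- The hand was about 8 cm or more outside the doorway and clear of everything.
- I felt no force on the way into the doorway or out.
- In the last scene picture the caddy, shaker, dishes and bowls look unmoved. I judged this by eye and did not measure them again.

**What disagreed:**
- **Fingertip offset:** the real fingertips sit about 30 mm short of the reported TCP. Because of this my first grip in the caddy closed on the wire loop instead of the body. I let go, measured the offset, gripped again and corrected for it from then on.
- **Height:** the loop height read from the camera was 1–3 mm lower than nominal, still inside the allowed band.

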